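# Build the styling product display

## Task

Build the product display on the barber's counter: on the round white stand stack the three round metal tins, the widest at the bottom, the middle one on it and the narrowest on top; on the square white stand stack the two square black tubs, the larger below and the smaller on it, with their sides parallel to the stand's. Centre each stack on its stand and each piece on the one below, upright. Leave the lather bowl and the spray bottle standing where they are.

Things in the scene. Friction and masses are not known exactly. Their poses are not given: they have to be found in the camera images.
- tin_wide_c (a point): widest of three round aluminium wax tins: an upright closed cylinder, 64 mm across, 34 mm high, flat top and bottom. The point is its centre, 17 mm above its underside; z up along its axis.
- tin_mid_c (a point): middle round aluminium wax tin: an upright closed cylinder, 52 mm across, 32 mm high. The point is its centre, 16 mm above its underside; z up along its axis.
- tin_small_c (a point): narrowest round aluminium wax tin: an upright closed cylinder, 40 mm across, 30 mm high. The point is its centre, 15 mm above its underside; z up along its axis.
- tub_large_c (a point): larger of two square black plastic tubs: an upright closed block, 56 x 56 mm in plan, 40 mm high, flat top and bottom. The point is its centre, 20 mm above its underside; x and y at right angles to its sides, z up.
- tub_small_c (a point): smaller square black plastic tub: an upright closed block, 42 x 42 mm in plan, 34 mm high. The point is its centre, 17 mm above its underside; x and y at right angles to its sides, z up.
- round_stand_top (a point): round white display stand, a disc 110 mm across and 12 mm high, fixed to the counter. The point is the centre of its top, 12 mm above the counter.
- square_stand_top (a point): square white display stand, 100 x 100 mm and 12 mm high, fixed to the counter. The point is the centre of its top, 12 mm above the counter; x and y at right angles to its sides.
- lather_bowl: bystander: white ceramic bowl, 86 mm across the rim, 42 mm high, loose, standing among the tins and tubs. The point is the centre of its underside.
- spray_c (a point): bystander: clear spray bottle with black head, 68 mm across, 186 mm high, loose, standing at the right side of the counter. The point is on its axis, 75 mm above its underside.
There are look-alikes about, which are no part of the job. Leave any red look-alike of the part that bears tub_large_c alone.

How it is judged:
By the outcome, as a careful person would: the job done as asked, in the order asked, and still so for the second after the job is handed in, with the robot touching nothing.
It also fails if it takes over 125 s, if anything falls off the work surface, if the arm or the gripper's body presses on something with over 40 N, if the wrist force passes 120 N, or if a joint passes its speed limit or range.

## Robot

A 6-joint arm with a two-finger parallel gripper is mounted at the origin on the work surface. World frame = base frame: x ahead of the robot, y to its left, z up, the work surface at z = 0. Lengths are in m, angles in rad, forces in N, time in s.
With the tool pointing down it reaches from about 0.35 to 0.775 m from the base axis. Payload 7.3 kg.
Tool frame: the origin (TCP) lies at the very end of the fingers, on their centre line; the grasp point (between the pads) lies 19 mm behind it; x points along the fingers, y is the direction in which the jaws open and shut, and the axes are right-handed (so a half turn about x gives the same grasp; the last joint's range is limited). The gripper opens to 92 mm and grips with 3 to 60 N. Pads are 19 mm wide; open, the fingers measure 130 mm over their backs; the gripper's body (75 mm by 190 mm) begins 47 mm behind the grasp point.
Start: joints at [-1.348, 0.342, 1.524, -0, 1.275, -0.146], TCP at [0.189, -0.49, 0.227] pointing down, gripper open.
Joint ranges: [-2.53, 2.53], [-0.77, 2.02], [0.04, 2.7], [-1, 4.14], [0.28, 2.66], [-3.11, 3.11]. Speed limits (rad/s): [2.57, 2.57, 3.14, 3.14, 3.14, 3.14].

## Interface

Orientations are given as [roll, pitch, yaw] about the fixed x, y, z axes, in that order (R = Rz(yaw) Ry(pitch) Rx(roll)).
In Python, from cell import robot gives the robot as it stands.
- The arm moves only by the tool play_rows, never from a script. Its argument "moves" is a list that holds one entry, the list of rows, each a list of 5 numbers: the shift along the tool's x, y, z in m, then the turn about the tool's x in degrees, then the opening, from -1 (shut) to 1 (fully open), so that 0 is half open. A call has exactly 10 rows; each row shifts and turns the pose as measured when the row begins, along the tool's axes as they then stand; what a row does not reach is not made up. A row lasts 1/10 s, in which the tool goes at most 50 mm and 8.59 degrees, less where a joint would pass 70% of its speed; a pose out of reach is approached as far as the arm can. A call with a gripper value outside its range is refused whole. The fingers move at their own pace and stop on an object; "grip_force" is the grip in N (left out, the last holds). Time passes only in rows, so rows that do not move let the fingers close, or fill a call up. It gives the time, the measured TCP pose, the force and the opening at its end, in the units of the state.
- robot.observe(): the state, without advancing time (a new reading comes with each control period).
- robot.read_camera(name): name is "side" or "top"; returns the picture (400x640x3 uint8, red, green, blue); there is no depth.
- robot.get_calibration(name): a dict with "mtx" (3x3 intrinsics, pixels), "k1" (the pictures are not rectified: a ray, as slopes to the right and down, at radius r is drawn at 1 + k1 r^2 times it, then the intrinsics apply), "view" (4x4, takes a point from world to camera coordinates). Camera axes: x right, y up, looking along -z (the intrinsics and any distortion apply to the point x, -y, -z); pixel columns grow to the right and rows downward; lengths in m; the calibration is good to about 2 mm. A picture is of the moment at which its call begins. get_calibration takes no time and is no camera call.
- robot.hand_in(): hands the job in, once; it reports no verdict.
Trained networks look in the newest picture that a camera, given by its name, has taken for a name from the list of things; names that differ only in an ending like _2 or _b are one class to them, and where a whole thing is asked for, a point or a joint stands for the part that bears it (a point fixed in the world has none). Each returns a list of dicts, best first, with "score" (0 to 1); they miss things now and then, are a little off and sometimes report something else, mostly with a low value. They report only what shows in the picture. A call takes as long as a camera call. They do not tell look-alikes from the thing itself.
- robot.spot_in(camera, label): "point" ([column, row] in pixels, amid what is visible of it).
The state is a dict: "time": time; "qpos": joint angles; "qvel": joint speeds; "joint_efforts": joint torques, N m; "tool_pos": TCP position; "tool_rot": TCP orientation; "contact_force": force on the tool from outside, world axes, zero at the start; "torque": the same for the moment, N m; "opening": finger opening in m.
Only numpy, scipy, OpenCV 4.12 (cv2) and the standard library are available. Lean on these libraries where they do the work, as an engineer would, in place of code of your own. Each camera call takes 0.05 s, during which the arm holds its last target.

## Working session

There is one attempt and no reset: what is moved stays moved. The work goes in short steps, Python scripts to look and compute and a tool call to move; the robot and the scene stay as the last step left them, time stands still between calls to the robot, and variables do not carry over. Pictures are saved under pics/ and viewed, and the job is handed in when it is done.

Besides the shell and the picture viewer there is one more tool, called after ">>>" by a JSON object that holds its "method" and its "body", one argument or row to a line. play_rows: Moves the arm, as the interface text tells. Its arguments: {"type":"object","properties":{"moves":{"type":"array"},"grip_force":{"type":"number"}},"required":["moves"]}

```bash
mkdir -p pics; ls; python3 - <<'E'
from cell import robot
import cv2
for n in ("side","top"):
    im=robot.read_camera(n); cv2.imwrite(f"pics/{n}0.png",im[:,:,::-1]); c=robot.get_calibration(n); print(n,c)
print(robot.observe())
E
```

```text
pics
side {'mtx': array([[406.98154026,   0.        , 319.49559361],
       [  0.        , 406.98154026, 204.59922734],
       [  0.        ,   0.        ,   1.        ]]), 'k1': 0.021324516437414526, 'view': array([[-0.9679248 , -0.25117728,  0.00561712,  0.4436247 ],
       [ 0.18070336, -0.68046876,  0.71014686, -0.21539638],
       [-0.17455048,  0.68838379,  0.70403117, -0.88258442],
       [ 0.        ,  0.        ,  0.        ,  1.        ]])}
top {'mtx': array([[482.46969579,   0.        , 326.62904591],
       [  0.        , 482.46969579, 193.00446377],
       [  0.        ,   0.        ,   1.        ]]), 'k1': -0.1420789031299047, 'view': array([[ 1.02498614e-03, -9.99988339e-01, -4.71931242e-03,
        -8.97799215e-02],
       [ 9.85692514e-01,  2.14867894e-04,  1.68553320e-01,
        -4.97870521e-01],
       [-1.68550340e-01, -4.82455574e-03,  9.85681240e-01,
        -1.16059709e+00],
       [ 0.00000000e+00,  0.00000000e+00,  0.00000000e+00,
         1.00000000e+00]])}
{'time': 0.1, 'qpos': array([-1.34797824e+00,  3.42648307e-01,  1.52488694e+00, -3.50782822e-05,
        1.27537273e+00, -1.45962485e-01]), 'qvel': array([ 6.06966830e-04, -1.07198537e-03, -2.28393246e-03, -5.97062812e-04,
       -1.97606225e-04,  8.06230814e-05]), 'joint_efforts': array([ 1.58471372e-03, -4.32002735e+01, -2.44694638e+01,  7.19087804e-02,
        5.27082221e-02, -4.10052382e-05]), 'tool_pos': array([ 0.18920416, -0.48935636,  0.22612897]), 'tool_rot': array([-1.69126094,  1.56948058,  1.81912252]), 'contact_force': array([-0.14606165,  0.32677278,  0.39750633]), 'torque': array([0.03763007, 0.0102787 , 0.0440168 ]), 'opening': 0.09195970935808716}
```

View pics/side0.png

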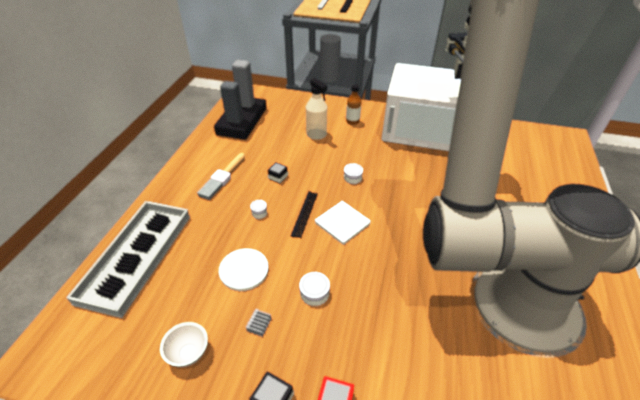

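View pics/top0.png

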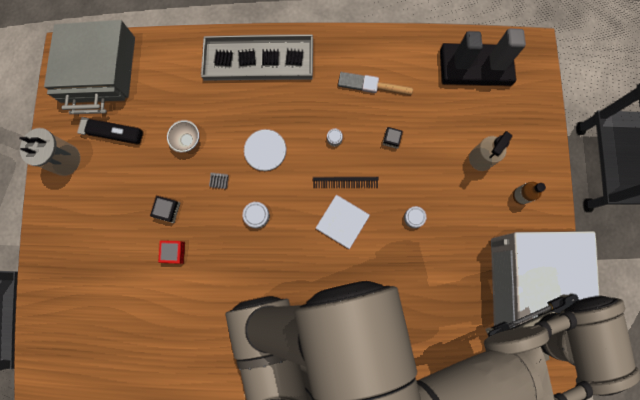

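```bash
cat > h.py <<'E'
import numpy as np, cv2
from cell import robot
C={n:robot.get_calibration(n) for n in("side","top")}
def proj(n,P):
    c=C[n];P=np.atleast_2d(P);p=P@c["view"][:3,:3].T+c["view"][:3,3]
    x=p[:,0]/-p[:,2];y=-p[:,1]/-p[:,2];f=1+c["k1"]*(x*x+y*y)
    K=c["mtx"];return np.c_[K[0,0]*x*f+K[0,2],K[1,1]*y*f+K[1,2]]
def ray(n,uv):
    c=C[n];K=c["mtx"];xd=(uv[0]-K[0,2])/K[0,0];yd=(uv[1]-K[1,2])/K[1,1];x,y=xd,yd
    for _ in range(30):
        f=1+c["k1"]*(x*x+y*y);x,y=xd/f,yd/f
    R=c["view"][:3,:3];o=-R.T@c["view"][:3,3];d=R.T@np.array([x,-y,-1]);return o,d/np.linalg.norm(d)
def atz(n,uv,z):
    o,d=ray(n,uv);return o+d*(z-o[2])/d[2]
def tri(uvs,uvt):
    o1,d1=ray("side",uvs);o2,d2=ray("top",uvt)
    A=np.c_[d1,-d2];s=np.linalg.lstsq(A,o2-o1,rcond=None)[0]
    a=o1+s[0]*d1;b=o2+s[1]*d2;return (a+b)/2,np.linalg.norm(a-b)
def crop(im,u,v,w,s,name):
    c=im[max(0,v-w):v+w,max(0,u-w):u+w,::-1];return cv2.resize(c,None,fx=s,fy=s,interpolation=cv2.INTER_CUBIC)
E
python3 - <<'E'
from h import *
for n in("side","top"):print(n,ray(n,(320,200)))
T=cv2.imread("pics/top0.png");S=cv2.imread("pics/side0.png")
g=lambda I,L:np.vstack([np.hstack([cv2.resize(I[v-25:v+25,u-25:u+25],(200,200),interpolation=cv2.INTER_CUBIC) for u,v in L[i:i+4]]) for i in (0,4)])
cv2.imwrite("pics/ct.png",g(T,[(256,214),(416,217),(334,136),(265,150),(164,209),(393,137),(343,221),(171,252)]))
cv2.imwrite("pics/cs.png",g(S,[(315,288),(354,173),(259,210),(244,269),(271,375),(278,173),(343,221),(185,345)]))
for l in["tin_wide_c","tin_mid_c","tin_small_c","tub_large_c","tub_small_c","round_stand_top","square_stand_top","lather_bowl","spray_c"]:
    for n in("side","top"):
        print(l,n,[(np.round(d["point"],1).tolist(),round(d["score"],2)) for d in robot.spot_in(n,l)])
E
```

```text
side (array([0.31426267, 0.57241475, 0.77183811]), array([ 0.17538161, -0.69633994, -0.69595401]))
top (array([ 0.29522023, -0.09527126,  1.22747281]), array([ 0.1542127 ,  0.01855817, -0.98786337]))
tin_wide_c side [([313.2, 289.1], 0.81), ([342.1, 222.2], 0.68)]
tin_wide_c top [([253.2, 215.9], 0.58)]
tin_mid_c side [([354.5, 173.4], 0.76), ([254.5, 207.8], 0.63)]
tin_mid_c top [([413.9, 214.6], 0.55)]
tin_small_c side [([259.5, 208.8], 0.56), ([340.7, 221.6], 0.56)]
tin_small_c top [([333.6, 136.8], 0.51)]
tub_large_c side [([334.1, 387.6], 0.85), ([272.6, 394.6], 0.59)]
tub_large_c top [([166.4, 208.0], 0.81), ([169.3, 248.9], 0.74)]
tub_small_c side [([277.3, 174.6], 0.71)]
tub_small_c top [([391.9, 138.4], 0.54)]
round_stand_top side [([244.4, 269.3], 0.66), ([353.5, 172.7], 0.47)]
round_stand_top top [([263.6, 149.1], 0.85)]
square_stand_top side [([341.1, 220.8], 0.72), ([258.2, 211.5], 0.52)]
square_stand_top top [([340.1, 219.8], 0.71)]
lather_bowl side [([181.4, 345.6], 0.65)]
lather_bowl top [([181.2, 136.1], 0.8)]
spray_c side [([317.8, 111.8], 0.56), ([245.4, 269.8], 0.48)]
spray_c top [([489.6, 153.8], 0.95)]
```

```bash
ls pics
```

```text
cs.png
ct.png
side0.png
top0.png
```

View pics/ct.png

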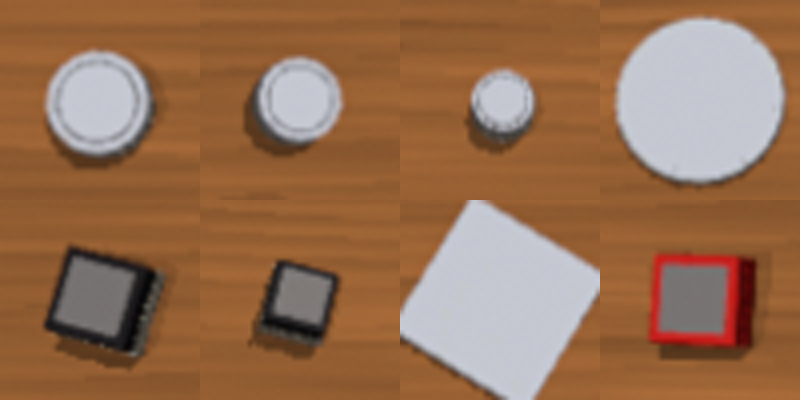

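View pics/cs.png

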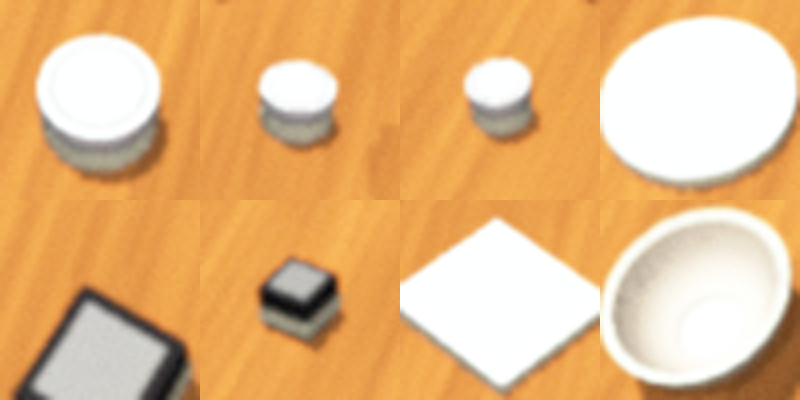

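```bash
cat > seg.py <<'E'
from h import *
def seg(im,u,v,w=28,kind="white",thr=None,lab=True):
    """centroid (subpixel, upsampled) of bright-neutral blob; returns contour in full px"""
    s=8;x0,y0=max(0,u-w),max(0,v-w);c=im[y0:v+w,x0:u+w]
    c=cv2.resize(c,None,fx=s,fy=s,interpolation=cv2.INTER_LINEAR).astype(float)
    r,g,b=c[...,2],c[...,1],c[...,0]   # BGR
    m=((b>thr)&(r-b<45)).astype(np.uint8)
    k,L,st,ce=cv2.connectedComponentsWithStats(m)
    i=L[int((v-y0)*s),int((u-x0)*s)]
    if i==0:i=1+np.argmax(st[1:,4])
    mm=(L==i).astype(np.uint8);ct=max(cv2.findContours(mm,cv2.RETR_EXTERNAL,cv2.CHAIN_APPROX_NONE)[0],key=cv2.contourArea)
    ct=(ct[:,0].astype(float)+.5)/s-.5+[x0,y0]
    return ct
def cent(ct):
    M=cv2.moments(ct.astype(np.float32).reshape(-1,1,2));return np.array([M["m10"]/M["m00"],M["m01"]/M["m00"]])
E
python3 - <<'E'
from seg import *
T=cv2.imread("pics/top0.png");S=cv2.imread("pics/side0.png")
L={"wide":((256,212),(313,283),.034,150,205),"mid":((416,217),(354,170),.032,150,205),"small":((334,135),(258,206),.03,150,205),"round":((265,150),(244,268),.012,150,205),"square":((343,221),(343,220),.012,150,205),"tubS":((394,135),(279,171),.034,90,150),"tubL":((162,207),(272,385),.04,90,150),"red":((170,251),None,.04,90,150)}
for k,(t,s,z,a,b) in L.items():
    ct=seg(T,*t,w=40,thr=a);uv=cent(ct);print(k,"top",uv.round(2),"ext",np.ptp(ct,0).round(1))
    P=np.array([atz("top",p,z) for p in ct]);
    X=atz("top",uv,z); print("   atz",X.round(4), "minAreaRect",[np.round(q,4) for q in cv2.minAreaRect((P[:,:2]*1000).astype(np.float32))], "circ",[np.round(q,1) for q in cv2.fitEllipse((P[:,:2]*1000).astype(np.float32))])
    if s:
        cs=seg(S,*s,w=45,thr=b);us=cent(cs);p,e=tri(us,uv);print("   side",us.round(2),"ext",np.ptp(cs,0).round(1),"atz",atz("side",us,z).round(4),"tri",p.round(4),round(e,4))
        P=np.array([atz("side",p,z) for p in cs]);print("   s rect",[np.round(q,4) for q in cv2.minAreaRect((P[:,:2]*1000).astype(np.float32))])
E
```

```text
wide top [254.94 214.06] ext [24.9 24.9]
   atz [0.4458 0.0898 0.034 ] minAreaRect [array([445.853 ,  89.8273]), array([62.4519, 62.517 ]), np.float64(85.5935)] circ [array([445.9,  89.9]), array([62.4, 62.6]), np.float64(141.1)]
   side [314.1  284.59] ext [30.2 26. ] atz [0.4471 0.0901 0.034 ] tri [0.4465 0.0899 0.0337] 0.0013
   s rect [array([447.5638,  89.19  ]), array([65.1795, 65.8465]), np.float64(53.973)]
mid top [415.5  216.35] ext [20. 20.]
   atz [ 0.4404 -0.312   0.032 ] minAreaRect [array([ 440.5056, -312.0497]), array([50.2162, 50.5905]), np.float64(9.3692)] circ [array([ 440.5, -312. ]), array([50.1, 50.5]), np.float64(142.1)]
   side [353.03 169.4 ] ext [18.5 12.4] atz [ 0.4415 -0.3123  0.032 ] tri [ 0.4409 -0.3119  0.0323] 0.0011
   s rect [array([ 441.6175, -313.4602]), array([52.3985, 54.9037]), np.float64(12.1259)]
small top [334.33 135.62] ext [14.9 14.5]
   atz [ 0.6499 -0.1091  0.03  ] minAreaRect [array([ 649.6183, -109.2269]), array([37.9024, 37.9259]), np.float64(20.5613)] circ [array([ 650. , -109.1]), array([36.9, 38.2]), np.float64(159.1)]
   side [257.9
[... 1429 characters left out ...]
01]), array([29.502 , 29.4874]), np.float64(74.7371)]
tubL top [162.17 207.78] ext [18.6 18.8]
   atz [0.4602 0.3268 0.04  ] minAreaRect [array([460.2147, 326.9083]), array([41.3352, 41.4524]), np.float64(76.0386)] circ [array([460.3, 326.9]), array([46.8, 47.5]), np.float64(115.6)]
   side [270.57 389.74] ext [32.1 23.8] atz [0.463  0.3227 0.04  ] tri [0.4605 0.3248 0.0463] 0.0023
   s rect [array([461.7812, 325.7458]), array([42.6496, 42.6626]), np.float64(75.3404)]
red top [168.84 251.34] ext [16.1 16.2]
   atz [0.3506 0.3039 0.04  ] minAreaRect [array([350.5965, 303.9965]), array([39.8578, 39.9362]), np.float64(88.7285)] circ [array([350.7, 303.9]), array([45.9, 46. ]), np.float64(79.1)]
```

```bash
cat > d.py <<'E'
import sys,numpy as np
from cell import robot
from scipy.spatial.transform import Rotation as Rn
def state(): 
    s=robot.observe();R=Rn.from_euler("xyz",s["tool_rot"]).as_matrix();return s,R
def show(x,y,z,ang=None,mod=180):
    s,R=state();p=s["tool_pos"]
    a=np.degrees(np.arctan2(R[1,1],R[0,1]))
    print("t",round(s["time"],2),"pos",p.round(4),"jaw",round(a,2),"tilt",np.degrees(np.arccos(-R[2,0])).round(2),"q",s["qpos"].round(2),"F",s["contact_force"].round(1),"open",round(s["opening"],4))
    if ang is not None:
        d=(ang-a+mod/2)%mod-mod/2   # world-z turn; tool x is down -> negative
        print("turn tool x deg",round(-d,2))
    print("shift tool mm now",(R.T@(np.array([x,y,z])-p)*1000).round(1))
    if ang is not None:
        R2=R@Rn.from_euler("x",np.radians(-d)).as_matrix();print("shift after turn",(R2.T@(np.array([x,y,z])-p)*1000).round(1))
if __name__=="__main__":
    v=[float(q) for q in sys.argv[1:]];show(*v)
E
python3 d.py 0.4 -0.2 0.33 90
```

```text
t 1.0 pos [ 0.1893 -0.4897  0.2267] jaw -68.87 tilt 0.0 q [-1.35  0.34  1.52 -0.    1.28 -0.15] F [-0.  -0.4  0.1] open 0.0918
turn tool x deg 21.13
shift tool mm now [-103.3 -194.3 -301. ]
shift after turn [-103.3 -289.7 -210.7]
```

>>> {"method": "play_rows", "body": {
  "moves": [
    [[-0.02,0,0,0,1],[-0.02,0,0,0,1],[-0.02,0,0,-7.5,1],[-0.02,0,0,-7.5,1],[-0.02,0,0,-7.5,1],[0,0,0,-7.5,1],[0,0,0,-7.5,1],[0,0,0,0,1],[0,0,0,0,1],[0,0,0,0,1]]
  ],
  "grip_force": 20
}}

```text
time: 2.0
tool_pos: [0.1892, -0.4893, 0.3305]
tool_rot: [-2.454, 1.57, 1.73]
contact_force: [-0.2, 0.4, 0.1]
opening: 0.0915
```

```bash
python3 d.py 0.43 -0.2 0.3 -31.5;python3 d.py 0.4465 0.09 0.15 
```

```text
t 2.0 pos [ 0.1892 -0.4893  0.3305] jaw -30.28 tilt 0.06 q [-1.35  0.28  1.32  0.    1.54 -0.82] F [-0.2  0.4  0.1] open 0.0915
turn tool x deg 1.22
shift tool mm now [  30.8   62.1 -371.2]
shift after turn [  30.8   54.2 -372.4]
t 2.0 pos [ 0.1892 -0.4893  0.3305] jaw -30.28 tilt 0.06 q [-1.35  0.28  1.32  0.    1.54 -0.82] F [-0.2  0.4  0.1] open 0.0915
shift tool mm now [ 181.1  -69.8 -629.8]
```

>>> {"method": "play_rows", "body": {
  "moves": [
    [[0,0,0,1.2,1],[0.0,0.007,-0.046,0,1],[0.0,0.007,-0.046,0,1],[0.0,0.007,-0.046,0,1],[0.005,0.007,-0.046,0,1],[0.005,0.007,-0.046,0,1],[0.005,0.007,-0.046,0,1],[0.005,0.007,-0.046,0,1],[0.005,0.005,-0.046,0,1],[0,0,0,0,1]]
  ]
}}

```text
time: 3.0
tool_pos: [0.4386, -0.1973, 0.3025]
tool_rot: [-2.436, 1.567, 1.696]
contact_force: [-1.2, -0.9, -0.1]
opening: 0.0921
```

```bash
python3 d.py 0.4465 0.09 0.12 -31.5
```

```text
t 3.0 pos [ 0.4386 -0.1973  0.3025] jaw -33.26 tilt 0.2 q [-0.58  0.21  1.5   0.    1.44 -0.  ] F [-1.2 -0.9 -0.1] open 0.0921
turn tool x deg -1.76
shift tool mm now [ 183.5 -150.5 -244.1]
shift after turn [ 183.5 -142.9 -248.6]
```

>>> {"method": "play_rows", "body": {
  "moves": [
    [[0,-0.025,-0.04,0,1],[0,-0.025,-0.04,0,1],[0,-0.025,-0.04,0,1],[0,-0.025,-0.04,0,1],[0.03,-0.025,-0.04,0,1],[0.04,-0.025,-0.04,0,1],[0.04,0,0,0,1],[0.04,0,0,0,1],[0.03,0,0,0,1],[0,0,0,0,1]]
  ]
}}

```text
time: 4.0
tool_pos: [0.4469, 0.0757, 0.1292]
tool_rot: [2.335, 1.565, 0.164]
contact_force: [-0.6, -0.4, -0.5]
opening: 0.0917
```

```bash
python3 d.py 0.4465 0.09 0.12 -31.5
python3 - <<'E'
from h import *
for n in("side","top"):
    im=robot.read_camera(n); cv2.imwrite(f"pics/{n}1.png",im[:,:,::-1])
E
```

```text
t 4.0 pos [0.4469 0.0757 0.1292] jaw -34.4 tilt 0.31 q [-0.    0.32  1.86  0.    0.96  0.6 ] F [-0.6 -0.4 -0.5] open 0.0917
turn tool x deg -2.9
shift tool mm now [  9.3  -8.4 -11.6]
shift after turn [  9.3  -7.9 -12. ]
```

View pics/side1.png

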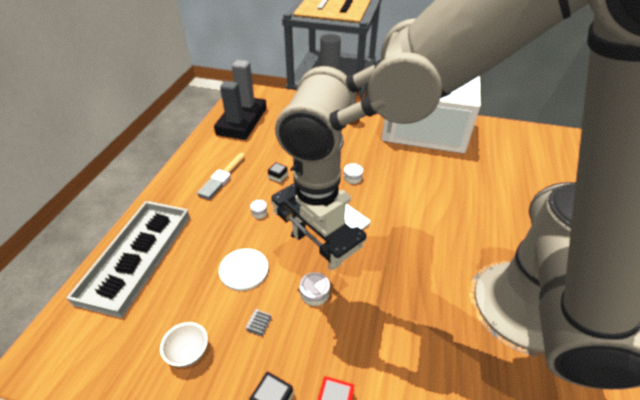

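>>> {"method": "play_rows", "body": {
  "moves": [
    [[0,0,0,-1.5,1],[0,0,0,-1.4,1],[0,-0.008,-0.012,0,1],[0,0,0,0,1],[0.02,0,0,0,1],[0.02,0,0,0,1],[0.02,0,0,0,1],[0.01,0,0,0,1],[0,0,0,0,1],[0,0,0,0,1]]
  ]
}}

```text
time: 5.1
tool_pos: [0.4602, 0.0871, 0.0729]
tool_rot: [2.114, 1.533, 0.001]
contact_force: [-0.6, -0.3, 0.5]
opening: 0.0913
```

```bash
python3 d.py 0.4463 0.09 0.006 -31.5
```

```text
t 5.1 pos [0.4602 0.0871 0.0729] jaw -31.08 tilt 2.16 q [ 0.02  0.42  1.91 -0.    0.78  0.57] F [-0.6 -0.3  0.5] open 0.0913
turn tool x deg 0.42
shift tool mm now [ 66.3 -15.5   5.9]
shift after turn [ 66.3 -15.5   6.1]
```

>>> {"method": "play_rows", "body": {
  "moves": [
    [[0,0,0,0,1],[0,0,0,0,1],[0,0,0,0,1],[0,0,0,0,1],[0,0,0,0,1],[0,0,0,0,1],[0,0,0,0,1],[0,0,0,0,1],[0,0,0,0,1],[0,0,0,0,1]]
  ]
}}

```text
time: 6.1
tool_pos: [0.4619, 0.087, 0.0758]
tool_rot: [2.114, 1.528, 0.002]
contact_force: [-0.1, 0.7, 1.0]
opening: 0.0918
```

```bash
python3 d.py 0.4463 0.09 0.006 -31.5; python3 -c "
from d import *
s,R=state();print(s['qvel'].round(4),s['qpos'].round(4),s['joint_efforts'].round(2));print(R.round(4))"
```

```text
t 6.1 pos [0.4619 0.087  0.0758] jaw -31.05 tilt 2.46 q [ 0.02  0.41  1.91 -0.    0.78  0.57] F [-0.1  0.7  1. ] open 0.0918
turn tool x deg 0.45
shift tool mm now [ 69.  -17.5   7. ]
shift after turn [ 69.  -17.4   7.2]
[-0.0007  0.0011 -0.0006 -0.0026 -0.0015 -0.0003] [ 2.3600e-02  4.1480e-01  1.9055e+00 -1.3000e-03  7.7850e-01  5.6610e-01] [  0.   -39.9  -17.46   0.06  -0.21   0.  ]
[[ 4.290e-02  8.561e-01 -5.150e-01]
 [ 1.000e-04 -5.155e-01 -8.569e-01]
 [-9.991e-01  3.670e-02 -2.220e-02]]
```

>>> {"method": "play_rows", "body": {
  "moves": [
    [[-0.02,0,0,0,1],[-0.02,0,0,0,1],[-0.02,0,0,0,1],[0,0,0,0,1],[0,0,0,0,1],[0,0,0,0,1],[0,0,0,0,1],[0,0,0,0,1],[0,0,0,0,1],[0,0,0,0,1]]
  ]
}}

```text
time: 7.1
tool_pos: [0.4568, 0.0869, 0.1335]
tool_rot: [2.11, 1.536, -0.003]
contact_force: [0.8, 0.1, 0.3]
opening: 0.0916
```

```bash
python3 d.py 0.4463 0.09 0.006 -31.5
```

```text
t 7.1 pos [0.4568 0.0869 0.1335] jaw -31.05 tilt 1.98 q [ 0.02  0.32  1.85 -0.    0.94  0.57] F [0.8 0.1 0.3] open 0.0916
turn tool x deg 0.45
shift tool mm now [127.  -14.4   5. ]
shift after turn [127.  -14.4   5.1]
```

>>> {"method": "play_rows", "body": {
  "moves": [
    [[0.006,0,0,0,1],[0.006,0,0,0,1],[0.006,0,0,0,1],[0.006,0,0,0,1],[0.006,0,0,0,1],[0.006,0,0,0,1],[0.006,0,0,0,1],[0.006,0,0,0,1],[0.006,0,0,0,1],[0.006,0,0,0,1]]
  ]
}}

```text
time: 8.1
tool_pos: [0.459, 0.0869, 0.068]
tool_rot: [2.109, 1.537, -0.004]
contact_force: [-0.3, -0.5, 0.0]
opening: 0.092
```

```bash
python3 d.py 0.4463 0.09 0.006 -31.5
```

```text
t 8.1 pos [0.459  0.0869 0.068 ] jaw -31.05 tilt 1.96 q [ 0.02  0.43  1.91 -0.    0.77  0.57] F [-0.3 -0.5  0. ] open 0.092
turn tool x deg 0.45
shift tool mm now [ 61.5 -14.3   5. ]
shift after turn [ 61.5 -14.3   5.1]
```

>>> {"method": "play_rows", "body": {
  "moves": [
    [[-0.04,0,0,0,1],[-0.04,0,0,0,1],[0,0,0,0,1],[0,0,0,0,1],[0.007,0,0,0,1],[0.007,0,0,0,1],[0.007,0,0,0,1],[0.007,0,0,0,1],[0.007,0,0,0,1],[0.007,0,0,0,1]]
  ]
}}

```text
time: 9.1
tool_pos: [0.4543, 0.0866, 0.0978]
tool_rot: [2.093, 1.549, -0.02]
contact_force: [-0.6, 0.4, 0.3]
opening: 0.0919
```

```bash
python3 d.py 0.4463 0.09 0.006 -31.5
```

```text
t 9.1 pos [0.4543 0.0866 0.0978] jaw -31.06 tilt 1.25 q [ 0.02  0.38  1.88 -0.    0.86  0.57] F [-0.6  0.4  0.3] open 0.0919
turn tool x deg 0.44
shift tool mm now [ 91.6 -10.3   2.3]
shift after turn [ 91.6 -10.3   2.3]
```

>>> {"method": "play_rows", "body": {
  "moves": [
    [[-0.04,0,0,0,1],[-0.04,0,0,0,1],[0,0,0,0,1],[-0.04,0,0,0,1],[-0.04,0,0,0,1],[0,0,0,0,1],[0.008,0,0,0,1],[0.01,0,0,0,1],[0.01,0,0,0,1],[0.01,0,0,0,1]]
  ]
}}

```text
time: 10.1
tool_pos: [0.4486, 0.0864, 0.2109]
tool_rot: [1.958, 1.565, -0.155]
contact_force: [-0.9, 0.0, 0.0]
opening: 0.0921
```

```bash
python3 d.py 0.4463 0.09 0.006 -31.5
```

```text
t 10.1 pos [0.4486 0.0864 0.2109] jaw -31.08 tilt 0.33 q [ 0.02  0.23  1.73 -0.    1.18  0.57] F [-0.9  0.   0. ] open 0.0921
turn tool x deg 0.42
shift tool mm now [204.8  -4.9  -1.4]
shift after turn [204.8  -4.9  -1.4]
```

>>> {"method": "play_rows", "body": {
  "moves": [
    [[0.01,0,0,0,1],[0.014,-0.005,-0.001,0,1],[0.016,0,0,0,1],[0.016,0,0,0,1],[0.016,0,0,0,1],[0.016,0,0,0,1],[0.014,0,0,0,1],[0.012,0,0,0,1],[0.009,0,0,0,1],[0.006,0,0,0,1]]
  ]
}}

```text
time: 11.1
tool_pos: [0.4268, 0.0891, 0.0531]
tool_rot: [-0.967, 1.536, -3.08]
contact_force: [0.7, 0.3, 0.0]
opening: 0.0914
```

```bash
python3 d.py 0.4463 0.09 0.006 -31.5
```

```text
t 11.1 pos [0.4268 0.0891 0.0531] jaw -31.12 tilt 1.98 q [ 0.03  0.44  1.95 -0.    0.78  0.57] F [0.7 0.3 0. ] open 0.0914
turn tool x deg 0.38
shift tool mm now [ 46.4  17.6 -11.8]
shift after turn [ 46.4  17.5 -11.9]
```

>>> {"method": "play_rows", "body": {
  "moves": [
    [[-0.01,0,0,0,1],[-0.014,0,0,0,1],[-0.016,0,0,0,1],[-0.016,0,0,0,1],[-0.016,0,0,0,1],[-0.016,0,0,0,1],[-0.014,0,0,0,1],[-0.012,0,0,0,1],[-0.009,0,0,0,1],[-0.006,0,0,0,1]]
  ]
}}

```text
time: 12.1
tool_pos: [0.4307, 0.0894, 0.1925]
tool_rot: [-0.965, 1.539, -3.078]
contact_force: [0.3, -0.1, -0.1]
opening: 0.0917
```

```bash
python3 d.py 0.4463 0.09 0.006 -31.5
```

```text
t 12.1 pos [0.4307 0.0894 0.1925] jaw -31.11 tilt 1.81 q [ 0.03  0.24  1.77 -0.    1.16  0.57] F [ 0.3 -0.1 -0.1] open 0.0917
turn tool x deg 0.39
shift tool mm now [185.9  17.9 -11.9]
shift after turn [185.9  17.8 -12. ]
```

>>> {"method": "play_rows", "body": {
  "moves": [
    [[0.02,0,0,0,1],[0.02,0,0,0,1],[0.02,0,0,0,1],[0.01,0,0,0,1],[0,0,0,0,1],[0,0,0,0,1],[0,0,0,0,1],[0,0,0,0,1],[0,0,0,0,1],[0,0,0,0,1]]
  ]
}}

```text
time: 13.1
tool_pos: [0.4317, 0.0895, 0.1261]
tool_rot: [-0.95, 1.549, -3.064]
contact_force: [-0.0, 0.3, -0.8]
opening: 0.0919
```

```bash
python3 d.py 0.4463 0.09 0.006 -31.5
```

```text
t 13.1 pos [0.4317 0.0895 0.1261] jaw -31.09 tilt 1.22 q [ 0.03  0.32  1.87 -0.    0.97  0.57] F [-0.   0.3 -0.8] open 0.0919
turn tool x deg 0.41
shift tool mm now [119.7  14.3  -9.5]
shift after turn [119.7  14.3  -9.6]
```

>>> {"method": "play_rows", "body": {
  "moves": [
    [[0,0.003,-0.002,0,1],[0,0.003,-0.002,0,1],[0,0.003,-0.002,0,1],[0,0.003,-0.002,0,1],[0,0,0,0,1],[0,0,0,0,1],[0,0,0,0,1],[0,0,0,0,1],[0,0,0,0,1],[0,0,0,0,1]]
  ]
}}

```text
time: 14.1
tool_pos: [0.4476, 0.0902, 0.1259]
tool_rot: [-0.95, 1.55, -3.063]
contact_force: [0.2, -0.4, -0.5]
opening: 0.0919
```

```bash
python3 d.py 0.4463 0.09 0.006 -31.5
```

```text
t 14.1 pos [0.4476 0.0902 0.1259] jaw -31.09 tilt 1.2 q [ 0.03  0.35  1.83 -0.    0.98  0.57] F [ 0.2 -0.4 -0.5] open 0.0919
turn tool x deg 0.41
shift tool mm now [119.9   1.   -0.7]
shift after turn [119.9   1.   -0.7]
```

>>> {"method": "play_rows", "body": {
  "moves": [
    [[0.03,0,0,0,1],[0.03,0,0,0,1],[0,0,0,0,1],[0,0,0,0,1],[-0.006,0,0,0,1],[-0.006,0,0,0,1],[-0.006,0,0,0,1],[-0.006,0,0,0,1],[-0.006,0,0,0,1],[-0.006,0,0,0,1]]
  ]
}}

```text
time: 15.1
tool_pos: [0.4507, 0.0903, 0.1096]
tool_rot: [-0.897, 1.561, -3.01]
contact_force: [0.4, -0.1, 0.3]
opening: 0.0918
```

```bash
python3 d.py 0.4463 0.09 0.006 -31.5
```

```text
t 15.1 pos [0.4507 0.0903 0.1096] jaw -31.08 tilt 0.56 q [ 0.03  0.37  1.85 -0.    0.93  0.57] F [ 0.4 -0.1  0.3] open 0.0918
turn tool x deg 0.42
shift tool mm now [103.6  -2.8   1.9]
shift after turn [103.6  -2.8   1.9]
```

>>> {"method": "play_rows", "body": {
  "moves": [
    [[0.025,0,0,0,1],[0.025,0,0,0,1],[0,0,0,0,1],[0,-0.003,0.002,0,1],[0,-0.003,0.002,0,1],[0,0,0,0,1],[0.006,0,0,0,1],[0.006,0,0,0,1],[0.006,0,0,0,1],[0,0,0,0,1]]
  ]
}}

```text
time: 16.1
tool_pos: [0.4465, 0.0902, 0.046]
tool_rot: [1.678, 1.569, -0.435]
contact_force: [0.3, -0.0, -1.0]
opening: 0.0919
```

```bash
python3 d.py 0.4463 0.09 0.006 -31.5
```

```text
t 16.1 pos [0.4465 0.0902 0.046 ] jaw -31.06 tilt 0.12 q [ 0.03  0.46  1.94 -0.    0.74  0.57] F [ 0.3 -0.  -1. ] open 0.0919
turn tool x deg 0.44
shift tool mm now [40.  -0.2  0.3]
shift after turn [40.  -0.1  0.3]
```

>>> {"method": "play_rows", "body": {
  "moves": [
    [[0.006,0,0,0,1],[0.006,0,0,0,1],[0.006,0,0,0,1],[0.006,0,0,0,1],[0.006,0,0,0,1],[0.006,0,0,0,1],[0,0,0,0,1],[0,0,0,0,1],[0,0,0,0,1],[0,0,0,0,1]]
  ]
}}

```text
time: 17.1
tool_pos: [0.4464, 0.0901, 0.0061]
tool_rot: [1.109, 1.57, -1.004]
contact_force: [0.3, 0.7, -0.8]
opening: 0.0918
```

```bash
python3 d.py 0.4463 0.09 0.006 -31.5
```

```text
t 17.1 pos [0.4464 0.0901 0.0061] jaw -31.07 tilt 0.06 q [ 0.03  0.54  1.96 -0.    0.64  0.57] F [ 0.3  0.7 -0.8] open 0.0918
turn tool x deg 0.43
shift tool mm now [ 0.1 -0.1  0.2]
shift after turn [ 0.1 -0.1  0.2]
```

>>> {"method": "play_rows", "body": {
  "moves": [
    [[0,0,0,0,-1],[0,0,0,0,-1],[0,0,0,0,-1],[0,0,0,0,-1],[0,0,0,0,-1],[-0.006,0,0,0,-1],[-0.01,0,0,0,-1],[-0.01,0,0,0,-1],[-0.01,0,0,0,-1],[-0.006,0,0,0,-1]]
  ]
}}

```text
time: 18.1
tool_pos: [0.4464, 0.0902, 0.052]
tool_rot: [1.43, 1.569, -0.683]
contact_force: [-0.2, 0.4, -0.2]
opening: 0.0635
```

```bash
python3 d.py 0.619 0.073 0.1 -31.5
python3 - <<'E'
from h import *
for n in("side",):
    im=robot.read_camera(n); cv2.imwrite(f"pics/{n}2.png",im[100:,150:550,::-1])
E
```

```text
t 18.1 pos [0.4464 0.0902 0.052 ] jaw -31.06 tilt 0.08 q [ 0.03  0.45  1.93 -0.    0.76  0.57] F [-0.2  0.4 -0.2] open 0.0635
turn tool x deg 0.44
shift tool mm now [-47.8 156.8 -74.3]
shift after turn [-47.8 156.2 -75.5]
```

View pics/side2.png

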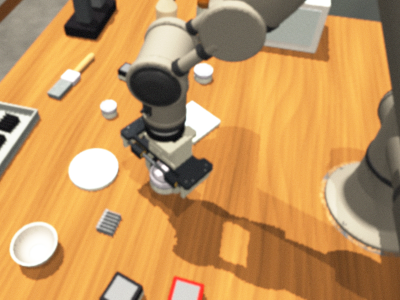

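>>> {"method": "play_rows", "body": {
  "moves": [
    [[0,0.005,-0.0025,0,-1],[0,0.01,-0.005,0,-1],[0,0.01,-0.005,0,-1],[0,0.01,-0.005,0,-1],[0,0.01,-0.005,0,-1],[0,0.01,-0.005,0,-1],[0,0.01,-0.005,0,-1],[0,0.01,-0.005,0,-1],[0,0.01,-0.005,0,-1],[0,0.005,-0.0025,0,-1]]
  ]
}}

```text
time: 19.15
tool_pos: [0.5575, 0.0809, 0.0497]
tool_rot: [1.075, 1.57, -1.039]
contact_force: [0.3, -0.4, -0.9]
opening: 0.0635
```

```bash
python3 d.py 0.619 0.073 0.05 -31.5
```

```text
t 19.15 pos [0.5575 0.0809 0.0497] jaw -31.12 tilt 0.06 q [ 0.01  0.61  1.63 -0.    0.9   0.55] F [ 0.3 -0.4 -0.9] open 0.0635
turn tool x deg 0.38
shift tool mm now [ -0.3  56.8 -25.1]
shift after turn [ -0.3  56.6 -25.4]
```

>>> {"method": "play_rows", "body": {
  "moves": [
    [[0,0.008,-0.0035,0,-1],[0,0.01,-0.0045,0,-1],[0,0.01,-0.0045,0,-1],[0,0.01,-0.0045,0,-1],[0,0.007,-0.003,0,-1],[0,0.004,-0.002,0,-1],[0,0,0,0,-1],[0,0,0,0,-1],[0,0,0,0,-1],[0,0,0,0,-1]]
  ]
}}

```text
time: 20.15
tool_pos: [0.6137, 0.0736, 0.0467]
tool_rot: [-0.826, 1.566, -2.941]
contact_force: [0.6, 0.3, -1.4]
opening: 0.0637
```

```bash
python3 d.py 0.619 0.073 0.02 -31.5
```

```text
t 20.15 pos [0.6137 0.0736 0.0467] jaw -31.13 tilt 0.28 q [-0.    0.69  1.46 -0.    0.99  0.54] F [ 0.6  0.3 -1.4] open 0.0637
turn tool x deg 0.37
shift tool mm now [26.7  5.  -2.3]
shift after turn [26.7  4.9 -2.4]
```

>>> {"method": "play_rows", "body": {
  "moves": [
    [[0,0.002,-0.001,0,-1],[0,0.0025,-0.001,0,-1],[0,0,0,0,-1],[0.005,0,0,0,-1],[0.005,0,0,0,-1],[0.004,0,0,0,-1],[0.002,0,0,0,-1],[0,0,0,0,-1],[0,0,0,0,-1],[0,0,0,0,-1]]
  ]
}}

```text
time: 21.15
tool_pos: [0.618, 0.0731, 0.0289]
tool_rot: [-0.871, 1.565, -2.985]
contact_force: [-0.9, -0.7, 0.6]
opening: 0.0635
```

```bash
python3 d.py 0.619 0.0733 0.019 -31.5
```

```text
t 21.15 pos [0.618  0.0731 0.0289] jaw -31.11 tilt 0.35 q [-0.    0.72  1.46 -0.    0.97  0.54] F [-0.9 -0.7  0.6] open 0.0635
turn tool x deg 0.39
shift tool mm now [ 9.9  0.7 -0.7]
shift after turn [ 9.9  0.7 -0.7]
```

Take a look at alignment before lowering.

>>> {"method": "play_rows", "body": {
  "moves": [
    [[0,0.001,-0.001,0,-1],[0.002,0,0,0,-1],[0.002,0,0,0,-1],[0.002,0,0,0,-1],[0.001,0,0,0,-1],[0,0,0,0,-1],[0,0,0,0,-1],[0,0,0,0,-1],[0,0,0,0,-1],[0,0,0,0,-1]]
  ]
}}

```text
time: 22.15
tool_pos: [0.6198, 0.0734, 0.0218]
tool_rot: [-0.84, 1.566, -2.954]
contact_force: [-1.0, -0.2, 0.5]
opening: 0.0633
```

```bash
python3 d.py 0.619 0.0733 0.018 -31.5
python3 - <<'E'
from h import *
o=[]
for n,(u,v) in(("side",(243,260)),("top",(265,148))):
    im=robot.read_camera(n); o.append(cv2.resize(im[v-40:v+40,u-40:u+40,::-1],(400,400),interpolation=2))
cv2.imwrite("pics/w3.png",np.hstack(o))
E
```

```text
t 22.15 pos [0.6198 0.0734 0.0218] jaw -31.12 tilt 0.3 q [-0.    0.73  1.46 -0.    0.96  0.54] F [-1.  -0.2  0.5] open 0.0633
turn tool x deg 0.38
shift tool mm now [ 3.8 -0.6  0.5]
shift after turn [ 3.8 -0.6  0.5]
```

View pics/w3.png

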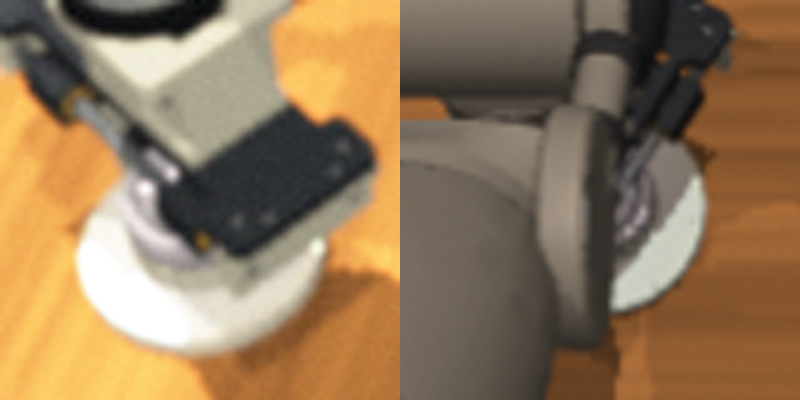

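>>> {"method": "play_rows", "body": {
  "moves": [
    [[0.001,-0.0006,0.0004,0,-1],[0.001,0,0,0,-1],[0.001,0,0,0,-1],[0.001,0,0,0,-1],[0,0,0,0,-1],[0,0,0,0,-1],[0,0,0,0,-1],[0,0,0,0,-1],[0,0,0,0,-1],[0,0,0,0,-1]]
  ]
}}

```text
time: 23.25
tool_pos: [0.6193, 0.0734, 0.0189]
tool_rot: [-0.761, 1.567, -2.875]
contact_force: [-0.0, 1.2, 1.4]
opening: 0.0638
```

```bash
python3 d.py 0.619 0.0733 0.018 -31.5
```

```text
t 23.25 pos [0.6193 0.0734 0.0189] jaw -31.11 tilt 0.24 q [-0.    0.74  1.46 -0.    0.95  0.54] F [-0.   1.2  1.4] open 0.0638
turn tool x deg 0.39
shift tool mm now [ 0.9 -0.2  0.2]
shift after turn [ 0.9 -0.2  0.2]
```

>>> {"method": "play_rows", "body": {
  "moves": [
    [[0.001,0,0,0,-1],[0.001,0,0,0,-1],[0,0,0,0,-1],[0,0,0,0,1],[0,0,0,0,1],[0,0,0,0,1],[0,0,0,0,1],[0,0,0,0,1],[-0.006,0,0,0,1],[-0.01,0,0,0,1]]
  ]
}}

```text
time: 24.25
tool_pos: [0.6185, 0.0733, 0.0339]
tool_rot: [-0.833, 1.564, -2.947]
contact_force: [0.3, -0.3, 0.5]
opening: 0.0918
```

```bash
python3 d.py 0.619 0.0733 0.018 -31.5
```

```text
t 24.25 pos [0.6185 0.0733 0.0339] jaw -31.11 tilt 0.38 q [-0.    0.72  1.45 -0.    0.98  0.54] F [ 0.3 -0.3  0.5] open 0.0918
turn tool x deg 0.39
shift tool mm now [15.9  0.6 -0.3]
shift after turn [15.9  0.6 -0.3]
```

>>> {"method": "play_rows", "body": {
  "moves": [
    [[-0.01,0,0,0,1],[-0.01,0,0,0,1],[-0.01,0,0,0,1],[-0.01,0,0,0,1],[-0.01,0,0,0,1],[-0.01,0,0,0,1],[-0.01,0,0,0,1],[-0.008,0,0,0,1],[-0.004,0,0,0,1],[0,0,0,0,1]]
  ]
}}

```text
time: 25.25
tool_pos: [0.6206, 0.0735, 0.1275]
tool_rot: [0.745, 1.57, -1.368]
contact_force: [-0.2, 0.2, 0.1]
opening: 0.0917
```

```bash
python3 d.py 0.4407 -0.312 0.12 -31.5
```

```text
t 25.25 pos [0.6206 0.0735 0.1275] jaw -31.1 tilt 0.07 q [-0.    0.61  1.37 -0.    1.17  0.54] F [-0.2  0.2  0.1] open 0.0917
turn tool x deg 0.4
shift tool mm now [  8.   45.1 423. ]
shift after turn [  8.   48.  422.7]
```

>>> {"method": "play_rows", "body": {
  "moves": [
    [[0,0.001,0.01,0,1],[0,0.002,0.018,0,1],[0,0.002,0.022,0,1],[0,0.0025,0.025,0,1],[0,0.0025,0.025,0,1],[0,0.0025,0.025,0,1],[0,0.0025,0.025,0,1],[0,0.0025,0.022,0,1],[0,0.002,0.015,0,1],[0,0.001,0.008,0,1]]
  ]
}}

```text
time: 26.25
tool_pos: [0.5243, -0.1187, 0.123]
tool_rot: [-0.921, 1.559, -3.037]
contact_force: [0.5, -0.2, -0.9]
opening: 0.0916
```

```bash
python3 d.py 0.4407 -0.312 0.12 -31.5
python3 - <<'E'
from h import *
im=robot.read_camera("top"); cv2.imwrite("pics/top4.png",im[:,:,::-1])
im=robot.read_camera("side"); cv2.imwrite("pics/side4.png",im[:,:,::-1])
E
```

```text
t 26.25 pos [ 0.5243 -0.1187  0.123 ] jaw -31.21 tilt 0.66 q [-0.36  0.48  1.63 -0.01  1.05  0.19] F [ 0.5 -0.2 -0.9] open 0.0916
turn tool x deg 0.29
shift tool mm now [  4.2  28.7 208.6]
shift after turn [  4.2  29.7 208.5]
```

View pics/top4.png

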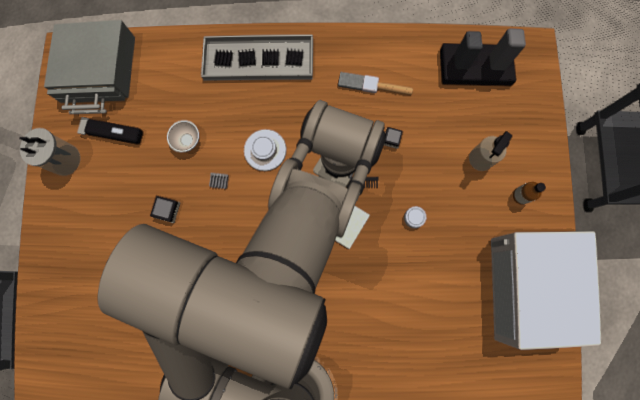

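```bash
python3 - <<'E'
from h import *
o=[]
t=np.linspace(0,2*np.pi,60)
for n,(u,v) in(("side",(243,260)),("top",(264,149))):
    im=cv2.imread(f"pics/{n}4.png");c=cv2.resize(im[v-30:v+30,u-30:u+30],(600,600)[0:2],interpolation=2)
    for X,Y,Z,r,col in((.619,.0733,.046,.032,(0,0,255)),(.619,.0733,.012,.055,(255,0,0))):
        P=proj(n,np.c_[X+r*np.cos(t),Y+r*np.sin(t),0*t+Z])
        for a,b in P: cv2.circle(c,(int((a-u+30.5)*10),int((b-v+30.5)*10)),1,col,-1)
    o.append(c[:, :])
cv2.imwrite("pics/w5.png",cv2.resize(np.hstack(o),(800,400)))
E
```

```text
(no output)
```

View pics/w5.png

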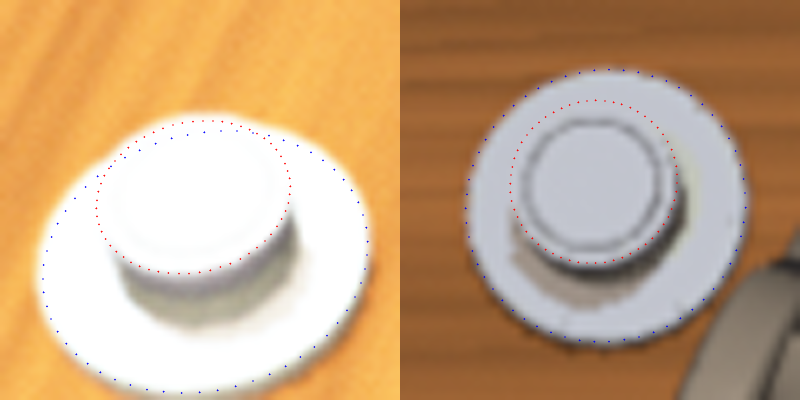

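>>> {"method": "play_rows", "body": {
  "moves": [
    [[0,0.001,0.01,0,1],[0,0.003,0.02,0,1],[0,0.004,0.025,0,1],[0,0.004,0.025,0,1],[0,0.004,0.025,0,1],[0,0.004,0.025,0,1],[0,0.004,0.025,0,1],[0,0.003,0.02,0,1],[0,0.002,0.015,0,1],[0,0.001,0.008,0,1]]
  ]
}}

```text
time: 27.35
tool_pos: [0.4463, -0.3073, 0.1231]
tool_rot: [-0.996, 1.559, -3.1]
contact_force: [-0.0, 0.5, -1.2]
opening: 0.092
```

```bash
python3 d.py 0.4407 -0.312 0.12 -31.5
```

```text
t 27.35 pos [ 0.4463 -0.3073  0.1231] jaw -30.52 tilt 0.66 q [-0.74  0.48  1.61 -0.01  1.05 -0.2 ] F [-0.   0.5 -1.2] open 0.092
turn tool x deg 0.98
shift tool mm now [ 3.2 -2.4  6.9]
shift after turn [ 3.2 -2.3  6.9]
```

>>> {"method": "play_rows", "body": {
  "moves": [
    [[0.025,0,0,0,1],[0.025,0,0,0,1],[0,0,0,0,1],[0,0,0,0,1],[0,-0.001,0.002,0,1],[0,-0.001,0.003,0,1],[0,0,0.001,0,1],[0,0,0,0,1],[0,0,0,0,1],[0,0,0,0,1]]
  ]
}}

```text
time: 28.35
tool_pos: [0.4433, -0.3132, 0.0772]
tool_rot: [-0.155, 1.563, -2.256]
contact_force: [-0.4, -0.3, -1.2]
opening: 0.0917
```

```bash
python3 d.py 0.4409 -0.312 0.006 -31.5
```

```text
t 28.35 pos [ 0.4433 -0.3132  0.0772] jaw -30.4 tilt 0.44 q [-0.75  0.54  1.67 -0.01  0.94 -0.22] F [-0.4 -0.3 -1.2] open 0.0917
turn tool x deg 1.1
shift tool mm now [71.2 -2.6 -0.3]
shift after turn [71.2 -2.6 -0.3]
```

>>> {"method": "play_rows", "body": {
  "moves": [
    [[0.006,-0.001,0,0,1],[0.007,-0.001,0,0,1],[0.007,0,0,0,1],[0.007,0,0,0,1],[0.007,0,0,0,1],[0.007,0,0,0,1],[0.007,0,0,0,1],[0.006,0,0,0,1],[0.004,0,0,0,1],[0,0,0,0,1]]
  ]
}}

```text
time: 29.35
tool_pos: [0.4405, -0.3118, 0.0126]
tool_rot: [-0.501, 1.563, -2.603]
contact_force: [0.0, -0.0, 0.2]
opening: 0.092
```

```bash
python3 d.py 0.4409 -0.312 0.006 -31.5
```

```text
t 29.35 pos [ 0.4405 -0.3118  0.0126] jaw -30.4 tilt 0.45 q [-0.75  0.63  1.72 -0.01  0.79 -0.22] F [ 0.  -0.   0.2] open 0.092
turn tool x deg 1.1
shift tool mm now [ 6.6  0.5 -0. ]
shift after turn [ 6.6  0.5 -0.1]
```

>>> {"method": "play_rows", "body": {
  "moves": [
    [[0.003,0,0,0,1],[0.003,0,0,0,1],[0,0,0,0,1],[0,0,0,0,-1],[0,0,0,0,-1],[0,0,0,0,-1],[0,0,0,0,-1],[0,0,0,0,-1],[0,0,0,0,-1],[0,0,0,0,-1]]
  ]
}}

```text
time: 30.35
tool_pos: [0.4411, -0.3124, 0.0072]
tool_rot: [-0.18, 1.563, -2.282]
contact_force: [-0.2, 0.4, -1.9]
opening: 0.0513
```

```bash
python3 d.py 0.4409 -0.312 0.006 -31.5
```

```text
t 30.35 pos [ 0.4411 -0.3124  0.0072] jaw -30.39 tilt 0.43 q [-0.75  0.64  1.72 -0.01  0.78 -0.22] F [-0.2  0.4 -1.9] open 0.0513
turn tool x deg 1.11
shift tool mm now [ 1.2 -0.4 -0.2]
shift after turn [ 1.2 -0.4 -0.2]
```

>>> {"method": "play_rows", "body": {
  "moves": [
    [[-0.006,0,0,0,-1],[-0.01,0,0,0,-1],[-0.012,0,0,0,-1],[-0.012,0,0,0,-1],[-0.012,0,0,0,-1],[-0.012,0,0,0,-1],[-0.012,0,0,0,-1],[-0.012,0,0,0,-1],[-0.01,0,0,0,-1],[-0.005,0,0,0,-1]]
  ]
}}

```text
time: 31.35
tool_pos: [0.4421, -0.312, 0.1219]
tool_rot: [0.33, 1.562, -1.771]
contact_force: [0.8, 0.7, -1.3]
opening: 0.0514
```

```bash
python3 d.py 0.619 0.073 0.12 -31.5
```

```text
t 31.35 pos [ 0.4421 -0.312   0.1219] jaw -30.39 tilt 0.51 q [-0.75  0.47  1.63 -0.01  1.03 -0.22] F [ 0.8  0.7 -1.3] open 0.0514
turn tool x deg 1.11
shift tool mm now [  -1.7  -42.2 -421.6]
shift after turn [  -1.7  -50.4 -420.7]
```

>>> {"method": "play_rows", "body": {
  "moves": [
    [[0,-0.001,-0.01,0,-1],[0,-0.002,-0.018,0,-1],[0,-0.003,-0.025,0,-1],[0,-0.003,-0.027,0,-1],[0,-0.003,-0.027,0,-1],[0,-0.003,-0.027,0,-1],[0,-0.003,-0.027,0,-1],[0,-0.003,-0.025,0,-1],[0,-0.002,-0.015,0,-1],[0,-0.001,-0.008,0,-1]]
  ]
}}

```text
time: 32.35
tool_pos: [0.5287, -0.1067, 0.1172]
tool_rot: [-0.464, 1.562, -2.568]
contact_force: [0.4, 0.4, -1.0]
opening: 0.0514
```

```bash
python3 d.py 0.619 0.073 0.12 -31.5
```

```text
t 32.35 pos [ 0.5287 -0.1067  0.1172] jaw -30.53 tilt 0.52 q [-0.34  0.48  1.63 -0.01  1.03  0.2 ] F [ 0.4  0.4 -1. ] open 0.0514
turn tool x deg 0.97
shift tool mm now [  -4.4  -13.6 -200.6]
shift after turn [  -4.4  -16.9 -200.3]
```

>>> {"method": "play_rows", "body": {
  "moves": [
    [[-0.001,-0.001,-0.01,0,-1],[-0.001,-0.001,-0.018,0,-1],[-0.001,-0.002,-0.025,0,-1],[-0.001,-0.002,-0.026,0,-1],[0,-0.002,-0.026,0,-1],[0,-0.002,-0.026,0,-1],[0,-0.002,-0.026,0,-1],[0,-0.001,-0.022,0,-1],[0,-0.001,-0.014,0,-1],[0,0,-0.007,0,-1]]
  ]
}}

```text
time: 33.35
tool_pos: [0.6205, 0.0796, 0.1174]
tool_rot: [-0.687, 1.557, -2.797]
contact_force: [-0.7, -0.3, -1.0]
opening: 0.0519
```

```bash
python3 d.py 0.6193 0.0731 0.06 -31.5
```

```text
t 33.35 pos [0.6205 0.0796 0.1174] jaw -30.89 tilt 0.79 q [ 0.01  0.63  1.36 -0.    1.16  0.55] F [-0.7 -0.3 -1. ] open 0.0519
turn tool x deg 0.61
shift tool mm now [57.4  2.8  5.6]
shift after turn [57.4  2.9  5.6]
```

>>> {"method": "play_rows", "body": {
  "moves": [
    [[0.02,0,0,0,-1],[0.02,0,0,0,-1],[0,0,0,0,-1],[0,0,0,0,-1],[0,0.001,0.002,0,-1],[0,0.001,0.002,0,-1],[0,0,0.001,0,-1],[0,0,0,0,-1],[0,0,0,0,-1],[0,0,0,0,-1]]
  ]
}}

```text
time: 34.35
tool_pos: [0.6212, 0.0713, 0.0809]
tool_rot: [-0.355, 1.562, -2.467]
contact_force: [0.4, 0.6, -0.6]
opening: 0.0516
```

```bash
python3 d.py 0.6193 0.0731 0.054 -31.5
```

```text
t 34.35 pos [0.6212 0.0713 0.0809] jaw -31.04 tilt 0.52 q [-0.01  0.66  1.41 -0.01  1.08  0.54] F [ 0.4  0.6 -0.6] open 0.0516
turn tool x deg 0.46
shift tool mm now [26.9 -2.5 -0.8]
shift after turn [26.9 -2.5 -0.8]
```

>>> {"method": "play_rows", "body": {
  "moves": [
    [[0,-0.001,-0.0004,0,-1],[0,-0.001,-0.0004,0,-1],[0.005,0,0,0,-1],[0.005,0,0,0,-1],[0.005,0,0,0,-1],[0.004,0,0,0,-1],[0.002,0,0,0,-1],[0,0,0,0,-1],[0,0,0,0,-1],[0,0,0,0,-1]]
  ]
}}

```text
time: 35.35
tool_pos: [0.6192, 0.0734, 0.0572]
tool_rot: [-0.457, 1.561, -2.569]
contact_force: [0.6, 0.1, -0.6]
opening: 0.0514
```

```bash
python3 d.py 0.6193 0.0731 0.054 -31.5
```

```text
t 35.35 pos [0.6192 0.0734 0.0572] jaw -31.02 tilt 0.59 q [-0.    0.69  1.43 -0.01  1.03  0.54] F [ 0.6  0.1 -0.6] open 0.0514
turn tool x deg 0.48
shift tool mm now [3.2 0.3 0.2]
shift after turn [3.2 0.3 0.2]
```

>>> {"method": "play_rows", "body": {
  "moves": [
    [[0.001,0,0,0,-1],[0.001,0,0,0,-1],[0.001,0,0,0,-1],[0.001,0,0,0,-1],[0.0005,0,0,0,-1],[0,0,0,0,-1],[0,0,0,0,-1],[0,0,0,0,-1],[0,0,0,0,-1],[0,0,0,0,-1]]
  ]
}}

```text
time: 36.35
tool_pos: [0.6196, 0.0734, 0.0533]
tool_rot: [-0.349, 1.562, -2.461]
contact_force: [-0.4, -0.6, 0.2]
opening: 0.0517
```

```bash
python3 d.py 0.6193 0.0731 0.054 -31.5
```

```text
t 36.35 pos [0.6196 0.0734 0.0533] jaw -31.02 tilt 0.51 q [-0.    0.7   1.43 -0.01  1.02  0.54] F [-0.4 -0.6  0.2] open 0.0517
turn tool x deg 0.48
shift tool mm now [-0.7 -0.2  0.4]
shift after turn [-0.7 -0.2  0.4]
```

>>> {"method": "play_rows", "body": {
  "moves": [
    [[0.001,0,0,0,-1],[0,0,0,0,-1],[0,0,0,0,1],[0,0,0,0,1],[0,0,0,0,1],[0,0,0,0,1],[0,0,0,0,1],[-0.005,0,0,0,1],[-0.008,0,0,0,1],[-0.01,0,0,0,1]]
  ]
}}

```text
time: 37.35
tool_pos: [0.6192, 0.0735, 0.0763]
tool_rot: [-0.47, 1.56, -2.582]
contact_force: [1.0, 1.3, -0.1]
opening: 0.0913
```

>>> {"method": "play_rows", "body": {
  "moves": [
    [[-0.01,0,0,0,1],[-0.01,0,0,0,1],[-0.01,0,0,0,1],[-0.01,0,0,0,1],[-0.01,0,0,0,1],[-0.008,0,0,0,1],[-0.004,0,0,0,1],[0,0,0,0,1],[0,0,0,0,1],[0,0,0,0,1]]
  ]
}}

```text
time: 38.35
tool_pos: [0.6209, 0.0739, 0.1473]
tool_rot: [-0.004, 1.564, -2.116]
contact_force: [-0.7, 0.2, -0.7]
opening: 0.0917
```

```bash
python3 d.py 0.6503 -0.1092 0.12 -31.5
```

```text
t 38.35 pos [0.6209 0.0739 0.1473] jaw -31.01 tilt 0.38 q [-0.    0.59  1.34 -0.01  1.21  0.54] F [-0.7  0.2 -0.7] open 0.0917
turn tool x deg 0.49
shift tool mm now [ 28.3 119.5 141.6]
shift after turn [ 28.3 120.7 140.6]
```

>>> {"method": "play_rows", "body": {
  "moves": [
    [[0,0.006,0.007,0,1],[0,0.012,0.014,0,1],[0,0.014,0.017,0,1],[0,0.014,0.017,0,1],[0,0.014,0.017,0,1],[0,0.014,0.017,0,1],[0,0.014,0.016,0,1],[0,0.011,0.012,0,1],[0,0.006,0.006,0,1],[0,0,0,0,1]]
  ]
}}

```text
time: 39.35
tool_pos: [0.6474, -0.1035, 0.1447]
tool_rot: [-0.334, 1.559, -2.449]
contact_force: [-0.3, 0.1, 0.1]
opening: 0.0919
```

```bash
python3 d.py 0.6503 -0.1092 0.05 -31.5;python3 - <<'E'
from h import *
o=[]
t=np.linspace(0,2*np.pi,60)
for n,(u,v) in(("side",(243,255)),("top",(263,147))):
    im=robot.read_camera(n)[:,:,::-1];cv2.imwrite(f"pics/{n}6.png",im);c=cv2.resize(im[v-30:v+30,u-30:u+30],(600,600),interpolation=2)
    for X,Y,Z,r,col in((.619,.0733,.046,.032,(0,0,255)),(.619,.0733,.012,.055,(255,0,0)),(.619,.0733,.078,.026,(0,128,0))):
        P=proj(n,np.c_[X+r*np.cos(t),Y+r*np.sin(t),0*t+Z])
        for a,b in P: cv2.circle(c,(int((a-u+30.5)*10),int((b-v+30.5)*10)),1,col,-1)
    o.append(c[:, :])
cv2.imwrite("pics/w6.png",cv2.resize(np.hstack(o),(800,400)))
E
```

```text
t 39.35 pos [ 0.6474 -0.1035  0.1447] jaw -31.23 tilt 0.66 q [-0.27  0.65  1.24 -0.01  1.26  0.28] F [-0.3  0.1  0.1] open 0.0919
turn tool x deg 0.27
shift tool mm now [94.7  5.8  2.4]
shift after turn [94.7  5.8  2.3]
```

View pics/w6.png

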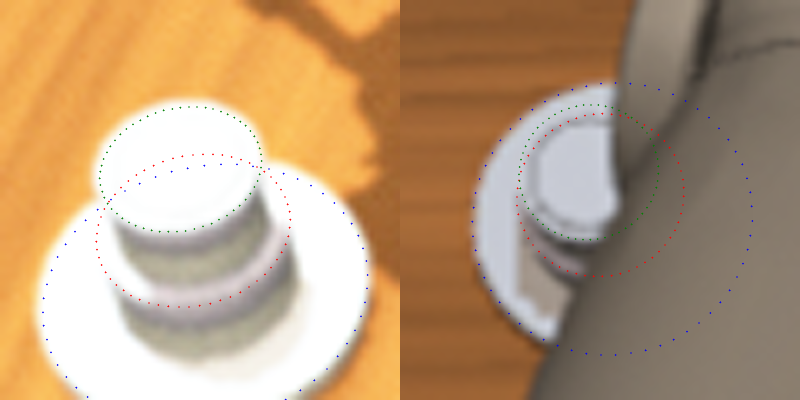

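>>> {"method": "play_rows", "body": {
  "moves": [
    [[0.025,0,0,0,1],[0.025,0,0,0,1],[0,0,0,0,1],[0,0.002,0.001,0,1],[0,0.002,0.001,0,1],[0,0,0,0,1],[0,0,0,0,1],[0,0,0,0,1],[0,0,0,0,1],[0,0,0,0,1]]
  ]
}}

```text
time: 40.45
tool_pos: [0.6523, -0.1012, 0.1004]
tool_rot: [0.561, 1.563, -1.547]
contact_force: [1.2, -0.1, -0.7]
opening: 0.0917
```

```bash
python3 d.py 0.6503 -0.1092 0.006 -31.5
```

```text
t 40.45 pos [ 0.6523 -0.1012  0.1004] jaw -30.78 tilt 0.46 q [-0.27  0.7   1.28 -0.01  1.16  0.27] F [ 1.2 -0.1 -0.7] open 0.0917
turn tool x deg 0.72
shift tool mm now [94.5  1.9  7.2]
shift after turn [94.5  2.   7.2]
```

>>> {"method": "play_rows", "body": {
  "moves": [
    [[0.004,0.0005,0.002,0,1],[0.007,0.001,0.003,0,1],[0.008,0,0.002,0,1],[0.008,0,0,0,1],[0.008,0,0,0,1],[0.008,0,0,0,1],[0.006,0,0,0,1],[0.003,0,0,0,1],[0,0,0,0,1],[0,0,0,0,1]]
  ]
}}

```text
time: 41.45
tool_pos: [0.6488, -0.109, 0.042]
tool_rot: [0.149, 1.563, -1.959]
contact_force: [-0.6, -0.0, -0.1]
opening: 0.0917
```

```bash
python3 d.py 0.6503 -0.1092 0.006 -31.5
```

```text
t 41.45 pos [ 0.6488 -0.109   0.042 ] jaw -30.8 tilt 0.44 q [-0.28  0.76  1.34 -0.01  1.05  0.26] F [-0.6 -0.  -0.1] open 0.0917
turn tool x deg 0.7
shift tool mm now [36.   1.4 -0.9]
shift after turn [36.   1.4 -0.9]
```

>>> {"method": "play_rows", "body": {
  "moves": [
    [[0,0.0013,-0.0008,0,1],[0.005,0,0,0,1],[0.006,0,0,0,1],[0.006,0,0,0,1],[0.006,0,0,0,1],[0.005,0,0,0,1],[0.003,0,0,0,1],[0.001,0,0,0,1],[0,0,0,0,1],[0,0,0,0,1]]
  ]
}}

```text
time: 42.45
tool_pos: [0.6508, -0.1093, 0.0077]
tool_rot: [0.307, 1.563, -1.801]
contact_force: [0.6, -0.3, -0.5]
opening: 0.0922
```

```bash
python3 d.py 0.6503 -0.1092 0.006 -31.5
```

```text
t 42.45 pos [ 0.6508 -0.1093  0.0077] jaw -30.79 tilt 0.44 q [-0.28  0.8   1.35 -0.01  0.99  0.26] F [ 0.6 -0.3 -0.5] open 0.0922
turn tool x deg 0.71
shift tool mm now [ 1.7 -0.5  0.2]
shift after turn [ 1.7 -0.5  0.2]
```

>>> {"method": "play_rows", "body": {
  "moves": [
    [[0.001,-0.0004,0,0,1],[0,0,0,0,-1],[0,0,0,0,-1],[0,0,0,0,-1],[0,0,0,0,-1],[0,0,0,0,-1],[0,0,0,0,-1],[0,0,0,0,-1],[0,0,0,0,-1],[0,0,0,0,-1]]
  ]
}}

```text
time: 43.45
tool_pos: [0.6511, -0.1093, 0.0077]
tool_rot: [0.552, 1.563, -1.556]
contact_force: [0.4, -0.0, 0.3]
opening: 0.0395
```

```bash
python3 d.py 0.6503 -0.1092 0.006 -31.5
```

```text
t 43.45 pos [ 0.6511 -0.1093  0.0077] jaw -30.79 tilt 0.46 q [-0.28  0.8   1.35 -0.01  0.98  0.26] F [ 0.4 -0.   0.3] open 0.0395
turn tool x deg 0.71
shift tool mm now [ 1.7 -0.7  0.3]
shift after turn [ 1.7 -0.7  0.3]
```

>>> {"method": "play_rows", "body": {
  "moves": [
    [[-0.006,0,0,0,-1],[-0.01,0,0,0,-1],[-0.014,0,0,0,-1],[-0.016,0,0,0,-1],[-0.016,0,0,0,-1],[-0.016,0,0,0,-1],[-0.016,0,0,0,-1],[-0.016,0,0,0,-1],[-0.01,0,0,0,-1],[-0.005,0,0,0,-1]]
  ]
}}

```text
time: 44.45
tool_pos: [0.6518, -0.1083, 0.1474]
tool_rot: [1.114, 1.559, -0.994]
contact_force: [0.7, 1.1, 0.4]
opening: 0.0394
```

```bash
python3 d.py 0.6193 0.0733 0.13 -31.5
```

```text
t 44.45 pos [ 0.6518 -0.1083  0.1474] jaw -30.78 tilt 0.66 q [-0.28  0.65  1.23 -0.01  1.25  0.26] F [0.7 1.1 0.4] open 0.0394
turn tool x deg 0.72
shift tool mm now [  15.4 -121.  -139.4]
shift after turn [  15.4 -122.8 -137.9]
```

>>> {"method": "play_rows", "body": {
  "moves": [
    [[0,-0.006,-0.007,0,-1],[0,-0.012,-0.014,0,-1],[0,-0.014,-0.016,0,-1],[0,-0.014,-0.016,0,-1],[0,-0.014,-0.016,0,-1],[0,-0.014,-0.016,0,-1],[0,-0.014,-0.016,0,-1],[0,-0.011,-0.012,0,-1],[0,-0.006,-0.006,0,-1],[0,0,0,0,-1]]
  ]
}}

```text
time: 45.45
tool_pos: [0.6142, 0.0646, 0.1396]
tool_rot: [-0.251, 1.562, -2.355]
contact_force: [-0.7, -0.7, -1.3]
opening: 0.0398
```

```bash
python3 d.py 0.6197 0.0733 0.09 -31.5
```

```text
t 45.45 pos [0.6142 0.0646 0.1396] jaw -30.57 tilt 0.53 q [-0.02  0.59  1.37 -0.01  1.19  0.52] F [-0.7 -0.7 -1.3] open 0.0398
turn tool x deg 0.93
shift tool mm now [ 49.5   0.4 -10.7]
shift after turn [ 49.5   0.3 -10.7]
```

>>> {"method": "play_rows", "body": {
  "moves": [
    [[0,0,-0.002,0,-1],[0,0,-0.003,0,-1],[0,0,-0.003,0,-1],[0,0,-0.001,0,-1],[0.006,0,0,0,-1],[0.008,0,0,0,-1],[0.008,0,0,0,-1],[0.006,0,0,0,-1],[0.003,0,0,0,-1],[0,0,0,0,-1]]
  ]
}}

```text
time: 46.45
tool_pos: [0.6191, 0.0693, 0.1042]
tool_rot: [-0.316, 1.559, -2.425]
contact_force: [-0.3, 0.7, -0.2]
opening: 0.0396
```

```bash
python3 d.py 0.6197 0.0733 0.087 -31.5
```

```text
t 46.45 pos [0.6191 0.0693 0.1042] jaw -30.81 tilt 0.65 q [-0.01  0.64  1.39 -0.01  1.13  0.53] F [-0.3  0.7 -0.2] open 0.0396
turn tool x deg 0.69
shift tool mm now [17.2 -1.5 -3.9]
shift after turn [17.2 -1.5 -3.9]
```

>>> {"method": "play_rows", "body": {
  "moves": [
    [[0,-0.0005,-0.002,0,-1],[0,-0.0005,-0.002,0,-1],[0,0,0,0,-1],[0.003,0,0,0,-1],[0.005,0,0,0,-1],[0.004,0,0,0,-1],[0.002,0,0,0,-1],[0,0,0,0,-1],[0,0,0,0,-1],[0,0,0,0,-1]]
  ]
}}

```text
time: 47.45
tool_pos: [0.6207, 0.0737, 0.0896]
tool_rot: [-0.234, 1.56, -2.342]
contact_force: [0.1, 0.1, 0.7]
opening: 0.0395
```

```bash
python3 d.py 0.6197 0.0733 0.0857 -31.5
```

```text
t 47.45 pos [0.6207 0.0737 0.0896] jaw -30.8 tilt 0.59 q [-0.    0.65  1.4  -0.01  1.1   0.54] F [0.1 0.1 0.7] open 0.0395
turn tool x deg 0.7
shift tool mm now [ 3.9 -0.7  0.8]
shift after turn [ 3.9 -0.6  0.8]
```

>>> {"method": "play_rows", "body": {
  "moves": [
    [[0,-0.0006,0.0007,0,-1],[0.001,0,0,0,-1],[0.001,0,0,0,-1],[0.001,0,0,0,-1],[0.001,0,0,0,-1],[0.0005,0,0,0,-1],[0,0,0,0,-1],[0,0,0,0,-1],[0,0,0,0,-1],[0,0,0,0,-1]]
  ]
}}

```text
time: 48.45
tool_pos: [0.6203, 0.0732, 0.0858]
tool_rot: [-0.082, 1.562, -2.19]
contact_force: [0.3, 0.1, 0.6]
opening: 0.0398
```

```bash
python3 d.py 0.6197 0.0733 0.0857 -31.5
```

```text
t 48.45 pos [0.6203 0.0732 0.0858] jaw -30.8 tilt 0.53 q [-0.    0.66  1.41 -0.01  1.09  0.54] F [0.3 0.1 0.6] open 0.0398
turn tool x deg 0.7
shift tool mm now [ 0.1 -0.5  0.2]
shift after turn [ 0.1 -0.5  0.2]
```

>>> {"method": "play_rows", "body": {
  "moves": [
    [[0.001,-0.0004,0,0,-1],[0,0,0,0,-1],[0,0,0,0,1],[0,0,0,0,1],[0,0,0,0,1],[0,0,0,0,1],[0,0,0,0,1],[-0.005,0,0,0,1],[-0.008,0,0,0,1],[-0.01,0,0,0,1]]
  ]
}}

```text
time: 49.45
tool_pos: [0.6194, 0.0735, 0.1082]
tool_rot: [-0.257, 1.56, -2.365]
contact_force: [-0.4, 0.0, -0.4]
opening: 0.0913
```

>>> {"method": "play_rows", "body": {
  "moves": [
    [[-0.01,0,0,0,1],[-0.01,0,0,0,1],[-0.01,0,0,0,1],[-0.01,0,0,0,1],[-0.01,0,0,0,1],[-0.008,0,0,0,1],[-0.004,0,0,0,1],[0,0,0,0,1],[0,0,0,0,1],[0,0,0,0,1]]
  ]
}}

```text
time: 50.45
tool_pos: [0.6209, 0.0741, 0.1793]
tool_rot: [0.25, 1.563, -1.859]
contact_force: [-0.8, 0.6, -0.9]
opening: 0.0923
```

```bash
python3 d.py 0.4607 0.3265 0.17 -14.5 90
```

```text
t 50.45 pos [0.6209 0.0741 0.1793] jaw -30.79 tilt 0.46 q [ 0.    0.57  1.3  -0.01  1.28  0.54] F [-0.8  0.6 -0.9] open 0.0923
turn tool x deg -16.29
shift tool mm now [   7.7 -266.9 -134.8]
shift after turn [   7.7 -218.3 -204.3]
```

>>> {"method": "play_rows", "body": {
  "moves": [
    [[0,-0.01,-0.005,0,1],[0,-0.018,-0.009,0,1],[0,-0.025,-0.013,0,1],[0,-0.028,-0.014,0,1],[0,-0.028,-0.014,0,1],[0,-0.028,-0.014,0,1],[0,-0.028,-0.014,0,1],[0,-0.025,-0.013,0,1],[0,-0.018,-0.009,0,1],[0,-0.01,-0.005,0,1]]
  ]
}}

```text
time: 51.45
tool_pos: [0.4737, 0.2957, 0.1753]
tool_rot: [-0.478, 1.558, -2.584]
contact_force: [-0.4, 0.0, -0.3]
opening: 0.0919
```

>>> {"method": "play_rows", "body": {
  "moves": [
    [[0,0,0,4,1],[0,0,0,8,1],[0,0,0,8,1],[0,0,0,8,1],[0,0,0,8,1],[0,0,0,8,1],[0,0,0,8,1],[0,0,0,8,1],[0,0,0,8,1],[0,0,0,3,1]]
  ]
}}

```text
time: 52.45
tool_pos: [0.4645, 0.3008, 0.1742]
tool_rot: [0.744, 1.554, -2.646]
contact_force: [-0.2, 0.4, 0.1]
opening: 0.0919
```

```bash
python3 d.py 0.4607 0.3265 0.1 -104.3; python3 - <<'E'
from h import *
o=[]
t=np.linspace(0,2*np.pi,60)
for n,(u,v) in(("side",(243,250)),("top",(263,147))):
    im=robot.read_camera(n)[:,:,::-1];cv2.imwrite(f"pics/{n}7.png",im);c=cv2.resize(im[v-30:v+30,u-30:u+30],(600,600),interpolation=2)
    for X,Y,Z,r,col in((.619,.0733,.046,.032,(0,0,255)),(.619,.0733,.012,.055,(255,0,0)),(.619,.0733,.078,.026,(0,128,0)),(.619,.0733,.108,.02,(128,0,128))):
        P=proj(n,np.c_[X+r*np.cos(t),Y+r*np.sin(t),0*t+Z])
        for a,b in P: cv2.circle(c,(int((a-u+30.5)*10),int((b-v+30.5)*10)),1,col,-1)
    o.append(c[:, :])
cv2.imwrite("pics/w7.png",cv2.resize(np.hstack(o),(800,400)))
E
```

```text
t 52.45 pos [0.4645 0.3008 0.1742] jaw -104.23 tilt 0.96 q [ 0.44  0.45  1.51 -0.    1.2   2.26] F [-0.2  0.4  0.1] open 0.0919
turn tool x deg 0.07
shift tool mm now [ 74.  -24.8   9.1]
shift after turn [ 74.  -24.8   9.1]
```

View pics/w7.png

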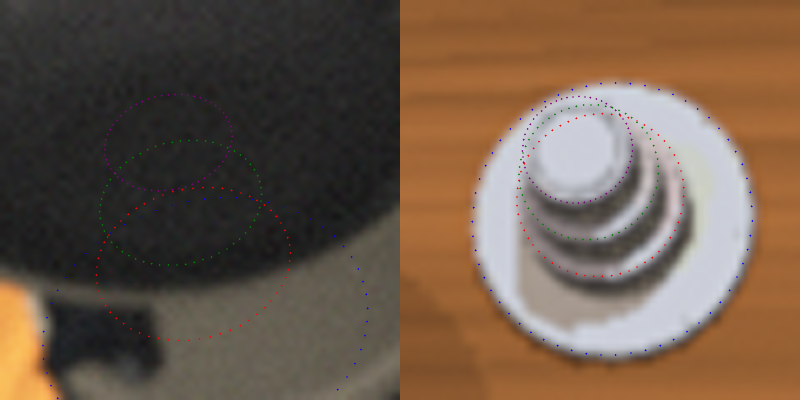

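>>> {"method": "play_rows", "body": {
  "moves": [
    [[0.035,0,0,0,1],[0.035,0,0,0,1],[0,0,0,0,1],[0,0,0,0,1],[0,-0.004,0.002,0,1],[0,-0.006,0.002,0,1],[0,-0.006,0.002,0,1],[0,-0.004,0.002,0,1],[0,-0.002,0,0,1],[0,0,0,0,1]]
  ]
}}

```text
time: 53.55
tool_pos: [0.4632, 0.3289, 0.1102]
tool_rot: [0.829, 1.567, -2.547]
contact_force: [-0.0, 0.3, 1.1]
opening: 0.0918
```

```bash
python3 d.py 0.4607 0.3265 0.006 -104.3
```

```text
t 53.55 pos [0.4632 0.3289 0.1102] jaw -103.41 tilt 0.2 q [ 0.48  0.54  1.56 -0.    1.05  2.29] F [-0.   0.3  1.1] open 0.0918
turn tool x deg 0.89
shift tool mm now [104.2   2.6   1.6]
shift after turn [104.2   2.6   1.5]
```

>>> {"method": "play_rows", "body": {
  "moves": [
    [[0,0.001,0.001,0.5,1],[0.004,0.0015,0.0005,0.4,1],[0.007,0,0,0,1],[0.008,0,0,0,1],[0.008,0,0,0,1],[0.008,0,0,0,1],[0.008,0,0,0,1],[0.007,0,0,0,1],[0.003,0,0,0,1],[0,0,0,0,1]]
  ]
}}

```text
time: 54.55
tool_pos: [0.4599, 0.3253, 0.0508]
tool_rot: [0.817, 1.564, -2.576]
contact_force: [-0.0, 0.4, -0.0]
opening: 0.092
```

```bash
python3 d.py 0.4607 0.3265 0.008 -104.3; python3 - <<'E'
from h import *
o=[]
for n,(u,v) in(("side",(270,340)),("top",(164,210))):
    im=robot.read_camera(n)[:,:,::-1];o.append(cv2.resize(im[v-60:v+60,u-60:u+60],(400,400)))
cv2.imwrite("pics/w8.png",np.hstack(o))
E
```

```text
t 54.55 pos [0.4599 0.3253 0.0508] jaw -104.43 tilt 0.41 q [ 0.48  0.61  1.62 -0.    0.92  2.3 ] F [-0.   0.4 -0. ] open 0.092
turn tool x deg -0.13
shift tool mm now [42.8 -1.6 -0.7]
shift after turn [42.8 -1.6 -0.7]
```

View pics/w8.png

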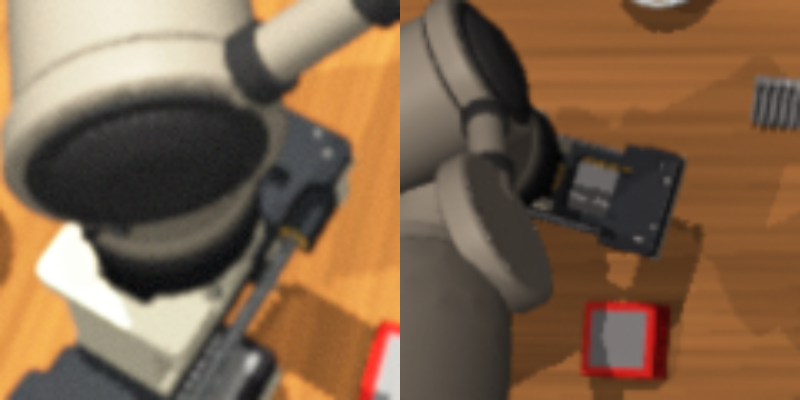

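Tub sits between the fingers in the top view, red look-alike clear. Continue down.

>>> {"method": "play_rows", "body": {
  "moves": [
    [[0,-0.0015,-0.0006,0,1],[0.005,0,0,0,1],[0.007,0,0,0,1],[0.007,0,0,0,1],[0.007,0,0,0,1],[0.006,0,0,0,1],[0.005,0,0,0,1],[0.002,0,0,0,1],[0,0,0,0,1],[0,0,0,0,1]]
  ]
}}

```text
time: 55.65
tool_pos: [0.4614, 0.327, 0.0094]
tool_rot: [0.855, 1.566, -2.539]
contact_force: [-0.0, 0.5, -0.3]
opening: 0.0916
```

```bash
python3 d.py 0.4607 0.3265 0.008 -104.3
```

```text
t 55.65 pos [0.4614 0.327  0.0094] jaw -104.43 tilt 0.29 q [ 0.48  0.67  1.65 -0.    0.83  2.3 ] F [-0.   0.5 -0.3] open 0.0916
turn tool x deg -0.13
shift tool mm now [1.4 0.6 0.6]
shift after turn [1.4 0.6 0.6]
```

>>> {"method": "play_rows", "body": {
  "moves": [
    [[0,0.0003,0.0005,0,1],[0,0,0,0,-1],[0,0,0,0,-1],[0,0,0,0,-1],[0,0,0,0,-1],[0,0,0,0,-1],[0,0,0,0,-1],[0,0,0,0,-1],[0,0,0,0,-1],[0,0,0,0,-1]]
  ]
}}

```text
time: 56.65
tool_pos: [0.4615, 0.3271, 0.0105]
tool_rot: [0.946, 1.568, -2.447]
contact_force: [0.0, 0.8, 1.3]
opening: 0.0557
```

```bash
python3 d.py 0.4607 0.3265 0.008 -104.3
```

```text
t 56.65 pos [0.4615 0.3271 0.0105] jaw -104.43 tilt 0.16 q [ 0.48  0.67  1.65 -0.    0.83  2.3 ] F [0.  0.8 1.3] open 0.0557
turn tool x deg -0.13
shift tool mm now [2.5 0.8 0.6]
shift after turn [2.5 0.8 0.6]
```

>>> {"method": "play_rows", "body": {
  "moves": [
    [[-0.006,0,0,0,-1],[-0.01,0,0,0,-1],[-0.014,0,0,0,-1],[-0.014,0,0,0,-1],[-0.014,0,0,0,-1],[-0.014,0,0,0,-1],[-0.012,0,0,0,-1],[-0.01,0,0,0,-1],[-0.006,0,0,0,-1],[-0.003,0,0,0,-1]]
  ]
}}

```text
time: 57.65
tool_pos: [0.4613, 0.3272, 0.1222]
tool_rot: [0.957, 1.568, -2.436]
contact_force: [-0.3, 0.5, -1.1]
opening: 0.0562
```

```bash
python3 d.py 0.4315 -0.1295 0.11 -121.5
```

```text
t 57.65 pos [0.4613 0.3272 0.1222] jaw -104.42 tilt 0.15 q [ 0.48  0.52  1.55 -0.    1.07  2.3 ] F [-0.3  0.5 -1.1] open 0.0562
turn tool x deg 17.08
shift tool mm now [ 13.  449.7 -84.9]
shift after turn [  13.   404.9 -213.2]
```

>>> {"method": "play_rows", "body": {
  "moves": [
    [[0,0,0,5,-1],[0,0,0,7,-1],[0,0,0,5,-1],[0,0.009,-0.005,0,-1],[0,0.018,-0.009,0,-1],[0,0.024,-0.013,0,-1],[0,0.024,-0.013,0,-1],[0,0.024,-0.013,0,-1],[0,0.018,-0.01,0,-1],[0,0.01,-0.005,0,-1]]
  ]
}}

```text
time: 58.65
tool_pos: [0.4489, 0.1756, 0.12]
tool_rot: [1.068, 1.561, -2.614]
contact_force: [-0.2, 0.8, -1.1]
opening: 0.0561
```

```bash
python3 d.py 0.4315 -0.1295 0.11 -121.5
```

```text
t 58.65 pos [0.4489 0.1756 0.12  ] jaw -120.93 tilt 0.55 q [ 0.22  0.39  1.78 -0.    0.98  2.33] F [-0.2  0.8 -1.1] open 0.0561
turn tool x deg 0.57
shift tool mm now [  11.7  270.5 -141.9]
shift after turn [  11.7  269.1 -144.6]
```

>>> {"method": "play_rows", "body": {
  "moves": [
    [[0,0.01,-0.005,0,-1],[0,0.018,-0.01,0,-1],[0,0.025,-0.013,0,-1],[0,0.03,-0.016,0,-1],[0,0.032,-0.016,0,-1],[0,0.032,-0.016,0,-1],[0,0.03,-0.016,0,-1],[0,0.025,-0.014,0,-1],[0,0.018,-0.01,0,-1],[0,0.01,-0.005,0,-1]]
  ]
}}

```text
time: 59.65
tool_pos: [0.4353, -0.0941, 0.1212]
tool_rot: [1.128, 1.563, -2.537]
contact_force: [0.5, 0.1, -2.5]
opening: 0.0556
```

```bash
python3 d.py 0.4315 -0.1295 0.08 -121.5
```

```text
t 59.65 pos [ 0.4353 -0.0941  0.1212] jaw -119.99 tilt 0.46 q [-0.38  0.33  1.88 -0.01  0.94  1.72] F [ 0.5  0.1 -2.5] open 0.0556
turn tool x deg 1.51
shift tool mm now [ 41.4  32.2 -14.6]
shift after turn [ 41.4  31.8 -15.4]
```

>>> {"method": "play_rows", "body": {
  "moves": [
    [[0,0.004,-0.002,0.8,-1],[0,0.006,-0.003,0.7,-1],[0,0.007,-0.003,0,-1],[0,0.006,-0.003,0,-1],[0,0.004,-0.002,0,-1],[0,0.002,-0.001,0,-1],[0.006,0,0,0,-1],[0.008,0,0,0,-1],[0.008,0,0,0,-1],[0.004,0,0,0,-1]]
  ]
}}

```text
time: 60.65
tool_pos: [0.4318, -0.1265, 0.0932]
tool_rot: [1.033, 1.563, -2.657]
contact_force: [0.3, 0.3, -1.5]
opening: 0.056
```

```bash
python3 d.py 0.4313 -0.1295 0.03 -121.5
```

```text
t 60.65 pos [ 0.4318 -0.1265  0.0932] jaw -121.41 tilt 0.43 q [-0.45  0.38  1.9  -0.01  0.87  1.67] F [ 0.3  0.3 -1.5] open 0.056
turn tool x deg 0.09
shift tool mm now [63.2  2.4 -1.4]
shift after turn [63.2  2.4 -1.4]
```

>>> {"method": "play_rows", "body": {
  "moves": [
    [[0,0.001,-0.0006,0,-1],[0.004,0.001,-0.0006,0,-1],[0.008,0,0,0,-1],[0.009,0,0,0,-1],[0.009,0,0,0,-1],[0.009,0,0,0,-1],[0.008,0,0,0,-1],[0.005,0,0,0,-1],[0.002,0,0,0,-1],[0,0,0,0,-1]]
  ]
}}

```text
time: 61.65
tool_pos: [0.4307, -0.1286, 0.0328]
tool_rot: [0.773, 1.561, -2.916]
contact_force: [-0.8, 0.6, -1.0]
opening: 0.0558
```

```bash
python3 d.py 0.4318 -0.1296 0.022 -121.5
```

```text
t 61.65 pos [ 0.4307 -0.1286  0.0328] jaw -121.39 tilt 0.55 q [-0.46  0.48  1.95 -0.01  0.71  1.67] F [-0.8  0.6 -1. ] open 0.0558
turn tool x deg 0.11
shift tool mm now [10.8  0.2 -1.5]
shift after turn [10.8  0.2 -1.5]
```

>>> {"method": "play_rows", "body": {
  "moves": [
    [[0,0,-0.0012,0,-1],[0.002,0,0,0,-1],[0.003,0,0,0,-1],[0.002,0,0,0,-1],[0.001,0,0,0,-1],[0,0,0,0,-1],[0,0,0,0,-1],[0,0,0,0,-1],[0,0,0,0,-1],[0,0,0,0,-1]]
  ]
}}

```text
time: 62.65
tool_pos: [0.4326, -0.1297, 0.0252]
tool_rot: [0.999, 1.563, -2.691]
contact_force: [-0.1, 0.6, -0.4]
opening: 0.0559
```

```bash
python3 d.py 0.4318 -0.1296 0.022 -121.5
```

```text
t 62.65 pos [ 0.4326 -0.1297  0.0252] jaw -121.38 tilt 0.44 q [-0.46  0.5   1.96 -0.01  0.69  1.67] F [-0.1  0.6 -0.4] open 0.0559
turn tool x deg 0.12
shift tool mm now [3.2 0.3 0.7]
shift after turn [3.2 0.3 0.7]
```

>>> {"method": "play_rows", "body": {
  "moves": [
    [[0,0.0002,0.0007,0,-1],[0.001,0,0,0,-1],[0.001,0,0,0,-1],[0.001,0,0,0,-1],[0.0005,0,0,0,-1],[0,0,0,0,-1],[0,0,0,0,-1],[0,0,0,0,-1],[0,0,0,0,-1],[0,0,0,0,-1]]
  ]
}}

```text
time: 63.65
tool_pos: [0.432, -0.1296, 0.0226]
tool_rot: [1.111, 1.564, -2.578]
contact_force: [-1.0, 0.2, 1.1]
opening: 0.0561
```

```bash
python3 d.py 0.4318 -0.1296 0.022 -121.5
```

```text
t 63.65 pos [ 0.432  -0.1296  0.0226] jaw -121.38 tilt 0.41 q [-0.46  0.5   1.96 -0.01  0.68  1.67] F [-1.   0.2  1.1] open 0.0561
turn tool x deg 0.12
shift tool mm now [0.6 0.1 0.2]
shift after turn [0.6 0.1 0.2]
```

>>> {"method": "play_rows", "body": {
  "moves": [
    [[0.0008,0,0,0,-1],[0.0005,0,0,0,-1],[0,0,0,0,1],[0,0,0,0,1],[0,0,0,0,1],[0,0,0,0,1],[0,0,0,0,1],[-0.005,0,0,0,1],[-0.008,0,0,0,1],[-0.01,0,0,0,1]]
  ]
}}

```text
time: 64.65
tool_pos: [0.4316, -0.1293, 0.0459]
tool_rot: [0.894, 1.562, -2.795]
contact_force: [0.2, -0.7, 0.7]
opening: 0.0915
```

>>> {"method": "play_rows", "body": {
  "moves": [
    [[-0.012,0,0,0,1],[-0.012,0,0,0,1],[-0.012,0,0,0,1],[-0.012,0,0,0,1],[-0.012,0,0,0,1],[-0.008,0,0,0,1],[-0.004,0,0,0,1],[0,0,0,0,1],[0,0,0,0,1],[0,0,0,0,1]]
  ]
}}

```text
time: 65.65
tool_pos: [0.4331, -0.1294, 0.1279]
tool_rot: [1.982, 1.565, -1.707]
contact_force: [-0.4, 0.4, -0.4]
opening: 0.0922
```

```bash
python3 d.py 0.65 -0.261 0.12 -105
```

```text
t 65.65 pos [ 0.4331 -0.1294  0.1279] jaw -121.37 tilt 0.36 q [-0.46  0.33  1.86 -0.01  0.96  1.67] F [-0.4  0.4 -0.4] open 0.0922
turn tool x deg -16.37
shift tool mm now [   8.5   -0.6 -253.7]
shift after turn [   8.5   71.  -243.6]
```

>>> {"method": "play_rows", "body": {
  "moves": [
    [[0,0,-0.008,0,1],[0,0,-0.016,0,1],[0,0,-0.022,0,1],[0,0,-0.025,0,1],[0,0,-0.025,0,1],[0,0,-0.025,0,1],[0,0,-0.025,0,1],[0,0,-0.022,0,1],[0,0,-0.016,0,1],[0,0,-0.008,0,1]]
  ]
}}

```text
time: 66.65
tool_pos: [0.6041, -0.2344, 0.1207]
tool_rot: [0.79, 1.562, -2.899]
contact_force: [0.5, -1.2, -0.4]
opening: 0.092
```

```bash
python3 d.py 0.65 -0.2605 0.12 -105.1; python3 - <<'E'
from h import *
o=[]
t=np.linspace(0,2*np.pi,60)
def sq(x,y,z,s,a):
    a=np.radians(a);c,si=np.cos(a),np.sin(a);k=np.linspace(-1,1,15)
    p=np.vstack([np.c_[k,k*0-1],np.c_[k,k*0+1],np.c_[k*0-1,k],np.c_[k*0+1,k]])*s/2
    return np.c_[x+p[:,0]*c-p[:,1]*si,y+p[:,0]*si+p[:,1]*c,0*p[:,0]+z]
for n,(u,v) in(("side",(343,215)),("top",(342,221))):
    im=robot.read_camera(n)[:,:,::-1];cv2.imwrite(f"pics/{n}9.png",im);c=cv2.resize(im[v-30:v+30,u-30:u+30],(600,600),interpolation=2)
    for P,col in((sq(.4313,-.1293,.012,.1,58.5),(255,0,0)),(sq(.4313,-.1293,.052,.056,58.5),(0,0,255))):
        for a,b in proj(n,P): cv2.circle(c,(int((a-u+30.5)*10),int((b-v+30.5)*10)),1,col,-1)
    o.append(c[:, :])
cv2.imwrite("pics/w9.png",cv2.resize(np.hstack(o),(800,400)))
E
```

```text
t 66.65 pos [ 0.6041 -0.2344  0.1207] jaw -121.38 tilt 0.53 q [-0.49  0.66  1.29 -0.01  1.2   1.64] F [ 0.5 -1.2 -0.4] open 0.092
turn tool x deg -16.28
shift tool mm now [  0.3  -1.6 -52.8]
shift after turn [  0.3  13.2 -51.1]
```

View pics/w9.png

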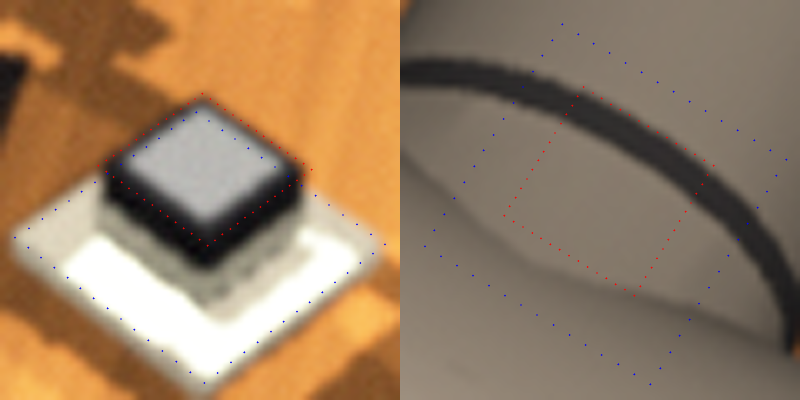

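>>> {"method": "play_rows", "body": {
  "moves": [
    [[0,0,0,-5,1],[0,0,0,-7,1],[0,0,0,-4.3,1],[0,0.001,-0.005,0,1],[0,0.002,-0.009,0,1],[0,0.003,-0.011,0,1],[0,0.003,-0.01,0,1],[0,0.002,-0.007,0,1],[0,0.001,-0.003,0,1],[0,0,0,0,1]]
  ]
}}

```text
time: 67.75
tool_pos: [0.6438, -0.2566, 0.1163]
tool_rot: [0.164, 1.555, 3.042]
contact_force: [-1.4, 0.2, -0.4]
opening: 0.0921
```

```bash
python3 d.py 0.65 -0.2605 0.012 -105.1; python3 - <<'E'
from h import *
im=robot.read_camera("top")[:,:,::-1];cv2.imwrite("pics/top10.png",im)
E
```

```text
t 67.75 pos [ 0.6438 -0.2566  0.1163] jaw -105.1 tilt 0.92 q [-0.49  0.75  1.12 -0.01  1.28  1.35] F [-1.4  0.2 -0.4] open 0.0921
turn tool x deg 0.0
shift tool mm now [104.2   1.9  -8.7]
shift after turn [104.2   1.9  -8.7]
```

View pics/top10.png

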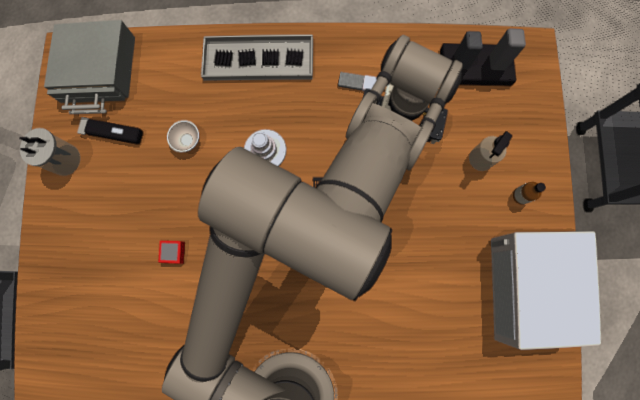

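>>> {"method": "play_rows", "body": {
  "moves": [
    [[0.025,0,0,0,1],[0.025,0,0,0,1],[0,0,0,0,1],[0,0,0,0,1],[0,0,-0.002,0,1],[0,0.0005,-0.002,0,1],[0,0,0,0,1],[0,0,0,0,1],[0,0,0,0,1],[0,0,0,0,1]]
  ]
}}

```text
time: 68.8
tool_pos: [0.6486, -0.2585, 0.0722]
tool_rot: [0.544, 1.562, -2.862]
contact_force: [-0.2, -0.9, -0.5]
opening: 0.0919
```

```bash
python3 d.py 0.65 -0.2605 0.008 -105.1
```

```text
t 68.8 pos [ 0.6486 -0.2585  0.0722] jaw -105.16 tilt 0.49 q [-0.49  0.8   1.16 -0.01  1.19  1.35] F [-0.2 -0.9 -0.5] open 0.0919
turn tool x deg -0.06
shift tool mm now [64.2  1.3 -2.3]
shift after turn [64.2  1.3 -2.3]
```

>>> {"method": "play_rows", "body": {
  "moves": [
    [[0,0.0006,-0.001,0,1],[0.004,0.0006,-0.001,0,1],[0.007,0,0,0,1],[0.008,0,0,0,1],[0.009,0,0,0,1],[0.009,0,0,0,1],[0.008,0,0,0,1],[0.006,0,0,0,1],[0.003,0,0,0,1],[0,0,0,0,1]]
  ]
}}

```text
time: 69.8
tool_pos: [0.6487, -0.2599, 0.0112]
tool_rot: [0.324, 1.559, -3.082]
contact_force: [-0.3, 0.1, -0.1]
opening: 0.0916
```

```bash
python3 d.py 0.65 -0.2605 0.008 -105.1
```

```text
t 69.8 pos [ 0.6487 -0.2599  0.0112] jaw -105.16 tilt 0.66 q [-0.49  0.87  1.2  -0.01  1.09  1.35] F [-0.3  0.1 -0.1] open 0.0916
turn tool x deg -0.06
shift tool mm now [ 3.2  0.2 -1.5]
shift after turn [ 3.2  0.2 -1.5]
```

>>> {"method": "play_rows", "body": {
  "moves": [
    [[0.001,0,-0.0012,0,1],[0.001,0,0,0,1],[0,0,0,0,-1],[0,0,0,0,-1],[0,0,0,0,-1],[0,0,0,0,-1],[0,0,0,0,-1],[0,0,0,0,-1],[0,0,0,0,-1],[0,0,0,0,-1]]
  ]
}}

```text
time: 70.8
tool_pos: [0.651, -0.2608, 0.0111]
tool_rot: [0.534, 1.562, -2.872]
contact_force: [-0.3, 0.2, -0.5]
opening: 0.0418
```

```bash
python3 d.py 0.65 -0.2605 0.008 -105.1
```

```text
t 70.8 pos [ 0.651  -0.2608  0.0111] jaw -105.16 tilt 0.5 q [-0.49  0.87  1.19 -0.01  1.08  1.35] F [-0.3  0.2 -0.5] open 0.0418
turn tool x deg -0.06
shift tool mm now [ 3.1 -0.   1. ]
shift after turn [ 3.1 -0.   1. ]
```

>>> {"method": "play_rows", "body": {
  "moves": [
    [[-0.006,0,0,0,-1],[-0.01,0,0,0,-1],[-0.014,0,0,0,-1],[-0.015,0,0,0,-1],[-0.015,0,0,0,-1],[-0.015,0,0,0,-1],[-0.014,0,0,0,-1],[-0.01,0,0,0,-1],[-0.006,0,0,0,-1],[-0.003,0,0,0,-1]]
  ]
}}

```text
time: 71.8
tool_pos: [0.6529, -0.2609, 0.1329]
tool_rot: [1.307, 1.565, -2.099]
contact_force: [-0.2, 0.1, -1.3]
opening: 0.0418
```

```bash
python3 d.py 0.4313 -0.1293 0.12 -121.5
```

```text
t 71.8 pos [ 0.6529 -0.2609  0.1329] jaw -105.16 tilt 0.34 q [-0.49  0.75  1.08 -0.01  1.31  1.35] F [-0.2  0.1 -1.3] open 0.0418
turn tool x deg 16.34
shift tool mm now [ 12.9 -69.2 248.3]
shift after turn [ 12.9   3.5 257.7]
```

>>> {"method": "play_rows", "body": {
  "moves": [
    [[0,0,0,5,-1],[0,0,0,7,-1],[0,0,0,4.3,-1],[0,0,0.008,0,-1],[0,0,0.016,0,-1],[0,0,0.022,0,-1],[0,0,0.025,0,-1],[0,0,0.022,0,-1],[0,0,0.016,0,-1],[0,0,0.008,0,-1]]
  ]
}}

```text
time: 72.8
tool_pos: [0.5482, -0.1959, 0.1294]
tool_rot: [0.71, 1.561, -2.994]
contact_force: [0.2, 0.4, -2.0]
opening: 0.0417
```

```bash
python3 d.py 0.4321 -0.1298 0.12 -121.5; python3 - <<'E'
from seg import *
for f in("side9.png",):
    im=cv2.imread("pics/"+f)
    for thr in(130,150,165):
        cs=seg(im,343,208,w=20,thr=thr);us=cent(cs);print(thr,us.round(2),np.ptp(cs,0).round(1),atz("side",us,.052).round(4))
E
```

```text
t 72.8 pos [ 0.5482 -0.1959  0.1294] jaw -122.2 tilt 0.58 q [-0.47  0.54  1.49 -0.01  1.12  1.66] F [ 0.2  0.4 -2. ] open 0.0417
turn tool x deg -0.7
shift tool mm now [ 10.4   5.9 133.4]
shift after turn [ 10.4   4.3 133.5]
130 [343.09 209.08] [21.5 15.6] [ 0.4321 -0.1312  0.052 ]
150 [343.07 209.08] [20.5 14.6] [ 0.4321 -0.1312  0.052 ]
165 [343.05 209.11] [19.5 13.8] [ 0.4322 -0.131   0.052 ]
```

>>> {"method": "play_rows", "body": {
  "moves": [
    [[0,0.0005,0.006,-0.4,-1],[0,0.0005,0.012,-0.3,-1],[0,0.0005,0.016,0,-1],[0,0.0005,0.018,0,-1],[0,0.0005,0.018,0,-1],[0,0.0005,0.018,0,-1],[0,0.0005,0.015,0,-1],[0,0,0.01,0,-1],[0,0,0.005,0,-1],[0,0,0,0,-1]]
  ]
}}

```text
time: 73.8
tool_pos: [0.4448, -0.1374, 0.1299]
tool_rot: [0.999, 1.563, -2.691]
contact_force: [-0.3, 0.6, -1.8]
opening: 0.0421
```

```bash
python3 d.py 0.4321 -0.1298 0.07 -121.5
```

```text
t 73.8 pos [ 0.4448 -0.1374  0.1299] jaw -121.37 tilt 0.44 q [-0.46  0.35  1.82 -0.01  0.98  1.66] F [-0.3  0.6 -1.8] open 0.0421
turn tool x deg 0.13
shift tool mm now [59.9 -0.3 14.6]
shift after turn [59.9 -0.2 14.6]
```

>>> {"method": "play_rows", "body": {
  "moves": [
    [[0,0,0.003,0,-1],[0,0,0.004,0,-1],[0,0,0.004,0,-1],[0,0,0.002,0,-1],[0.004,0,0,0,-1],[0.007,0,0,0,-1],[0.008,0,0,0,-1],[0.008,0,0,0,-1],[0.005,0,0,0,-1],[0.002,0,0,0,-1]]
  ]
}}

```text
time: 74.8
tool_pos: [0.4343, -0.1314, 0.0925]
tool_rot: [1.115, 1.564, -2.575]
contact_force: [-0.1, -0.1, -1.3]
opening: 0.0419
```

```bash
python3 d.py 0.4321 -0.1298 0.07 -121.5
```

```text
t 74.8 pos [ 0.4343 -0.1314  0.0925] jaw -121.39 tilt 0.41 q [-0.46  0.38  1.89 -0.01  0.87  1.67] F [-0.1 -0.1 -1.3] open 0.0419
turn tool x deg 0.11
shift tool mm now [22.5 -0.3  2.6]
shift after turn [22.5 -0.3  2.6]
```

>>> {"method": "play_rows", "body": {
  "moves": [
    [[0,0,0.001,0,-1],[0,0,0.001,0,-1],[0.003,0,0,0,-1],[0.005,0,0,0,-1],[0.006,0,0,0,-1],[0.004,0,0,0,-1],[0.002,0,0,0,-1],[0,0,0,0,-1],[0,0,0,0,-1],[0,0,0,0,-1]]
  ]
}}

```text
time: 75.8
tool_pos: [0.4326, -0.1305, 0.0706]
tool_rot: [1.141, 1.564, -2.548]
contact_force: [-0.0, 0.1, -0.6]
opening: 0.0419
```

```bash
python3 d.py 0.4321 -0.1298 0.0635 -121.5
```

```text
t 75.8 pos [ 0.4326 -0.1305  0.0706] jaw -121.39 tilt 0.4 q [-0.46  0.42  1.92 -0.01  0.81  1.67] F [-0.   0.1 -0.6] open 0.0419
turn tool x deg 0.11
shift tool mm now [ 7.1 -0.4  0.7]
shift after turn [ 7.1 -0.4  0.7]
```

>>> {"method": "play_rows", "body": {
  "moves": [
    [[0,-0.0004,0.0006,0,-1],[0.001,0,0,0,-1],[0.002,0,0,0,-1],[0.002,0,0,0,-1],[0.001,0,0,0,-1],[0.001,0,0,0,-1],[0,0,0,0,-1],[0,0,0,0,-1],[0,0,0,0,-1],[0,0,0,0,-1]]
  ]
}}

```text
time: 76.8
tool_pos: [0.4325, -0.1299, 0.0634]
tool_rot: [1.257, 1.564, -2.433]
contact_force: [-0.1, 0.4, -0.1]
opening: 0.0419
```

```bash
python3 d.py 0.4321 -0.1298 0.063 -121.5
```

```text
t 76.8 pos [ 0.4325 -0.1299  0.0634] jaw -121.39 tilt 0.38 q [-0.46  0.43  1.93 -0.01  0.79  1.67] F [-0.1  0.4 -0.1] open 0.0419
turn tool x deg 0.11
shift tool mm now [0.4 0.1 0.4]
shift after turn [0.4 0.1 0.4]
```

>>> {"method": "play_rows", "body": {
  "moves": [
    [[0.0007,0,0.0003,0,-1],[0.0005,0,0,0,-1],[0,0,0,0,1],[0,0,0,0,1],[0,0,0,0,1],[0,0,0,0,1],[0,0,0,0,1],[-0.005,0,0,0,1],[-0.008,0,0,0,1],[-0.01,0,0,0,1]]
  ]
}}

```text
time: 77.8
tool_pos: [0.4321, -0.1296, 0.0867]
tool_rot: [1.152, 1.564, -2.538]
contact_force: [-0.5, 0.7, 0.2]
opening: 0.0913
```

>>> {"method": "play_rows", "body": {
  "moves": [
    [[-0.012,0,0,0,1],[-0.014,0,0,0,1],[-0.014,0,0,0,1],[-0.014,0,0,0,1],[-0.014,0,0,0,1],[-0.014,0,0,0,1],[-0.014,0,0,0,1],[-0.01,0,0,0,1],[-0.006,0,0,0,1],[0,0,0,0,1]]
  ]
}}

```text
time: 78.8
tool_pos: [0.4335, -0.1293, 0.213]
tool_rot: [2.539, 1.561, -1.151]
contact_force: [-0.5, -0.1, 0.2]
opening: 0.0918
```

```bash
python3 d.py 0.43 -0.33 0.2
```

```text
t 78.8 pos [ 0.4335 -0.1293  0.213 ] jaw -121.38 tilt 0.54 q [-0.46  0.22  1.74 -0.01  1.18  1.67] F [-0.5 -0.1  0.2] open 0.0918
shift tool mm now [  14.7  173.1 -101.4]
```

Move aside to uncover both stacks for the top camera.

>>> {"method": "play_rows", "body": {
  "moves": [
    [[0,0.012,-0.007,0,1],[0,0.022,-0.013,0,1],[0,0.028,-0.016,0,1],[0,0.03,-0.018,0,1],[0,0.03,-0.018,0,1],[0,0.03,-0.018,0,1],[0,0.028,-0.016,0,1],[0,0.022,-0.013,0,1],[0,0.012,-0.007,0,1],[0,0,0,0,1]]
  ]
}}

```text
time: 79.8
tool_pos: [0.4242, -0.393, 0.2066]
tool_rot: [0.783, 1.565, -2.905]
contact_force: [-0.3, 0.7, -0.3]
opening: 0.0918
```

```bash
python3 d.py 0.43 -0.33 0.2; python3 - <<'E'
from seg import *
o=[]
t=np.linspace(0,2*np.pi,60)
def sq(x,y,z,s,a):
    a=np.radians(a);c,si=np.cos(a),np.sin(a);k=np.linspace(-1,1,15)
    p=np.vstack([np.c_[k,k*0-1],np.c_[k,k*0+1],np.c_[k*0-1,k],np.c_[k*0+1,k]])*s/2
    return np.c_[x+p[:,0]*c-p[:,1]*si,y+p[:,0]*si+p[:,1]*c,0*p[:,0]+z]
def ci(z,r):return np.c_[.619+r*np.cos(t),.0733+r*np.sin(t),0*t+z]
A=[(sq(.4313,-.1293,.012,.1,58.5),(255,0,0)),(sq(.4313,-.1293,.052,.056,58.5),(0,0,255)),(sq(.4313,-.1293,.086,.042,58.5),(0,160,0))]
B=[(ci(.012,.055),(255,0,0)),(ci(.046,.032),(0,0,255)),(ci(.078,.026),(0,160,0)),(ci(.108,.02),(160,0,160))]
ims={}
for n,u,v,L in(("side",343,210,A),("top",340,218,A),("side",243,252,B),("top",263,147,B)):
    if n not in ims: ims[n]=robot.read_camera(n)[:,:,::-1];cv2.imwrite(f"pics/{n}11.png",ims[n])
    im=ims[n];c=cv2.resize(im[v-30:v+30,u-30:u+30],(600,600),interpolation=2)
    for P,col in L:
        for a,b in proj(n,P): cv2.circle(c,(int((a-u+30.5)*10),int((b-v+30.5)*10)),2,col,-1)
    o.append(cv2.resize(c,(300,300)))
cv2.imwrite("pics/w11.png",np.vstack([np.hstack(o[:2]),np.hstack(o[2:])]))
u,v=proj("top",[[.4313,-.1293,.086]])[0].astype(int);im=cv2.imread("pics/top11.png")
ct=seg(im,u,v,w=20,thr=90);print("tubS top",atz("top",cent(ct),.086).round(4),cv2.minAreaRect((np.array([atz("top",p,.086) for p in ct])[:,:2]*1000).astype(np.float32)))
E
```

```text
t 79.8 pos [ 0.4242 -0.393   0.2066] jaw -121.33 tilt 0.36 q [-0.88  0.46  1.4  -0.01  1.29  1.24] F [-0.3  0.7 -0.3] open 0.0918
shift tool mm now [  6.4 -56.8  27.8]
tubS top [ 0.4312 -0.1297  0.086 ] ((431.0554504394531, -129.75660705566406), (31.626327514648438, 31.709117889404297), 58.81577682495117)
```

View pics/w11.png

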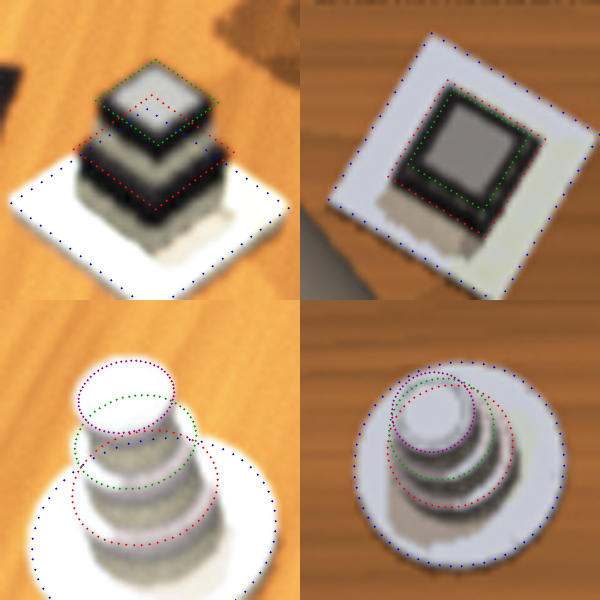

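View pics/top11.png

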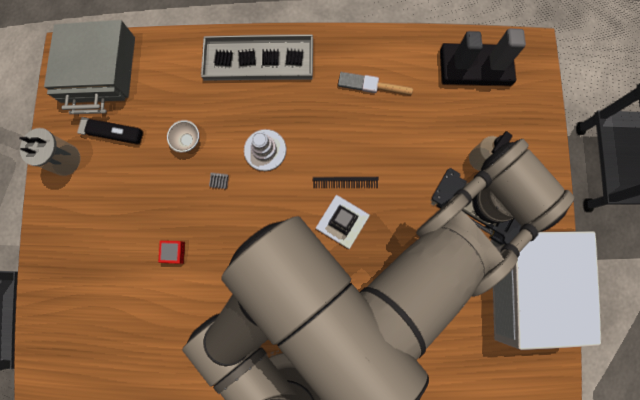

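View pics/side11.png

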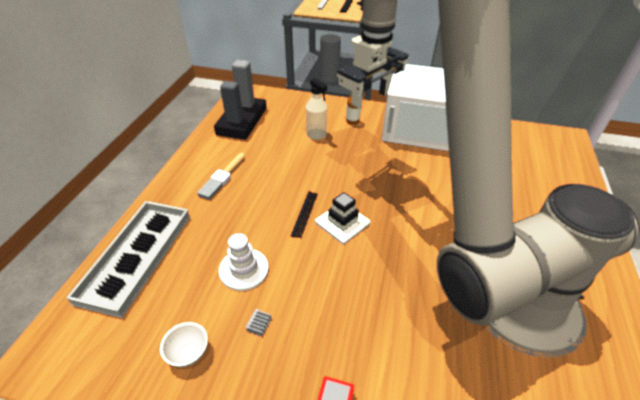

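Both stacks stand. The bottle (317,118), bowl (185,345) and red tub are unmoved, and the gripper is clear of everything. Handing in.

```bash
python3 -c "
from cell import robot
print(robot.hand_in())"
```

```text
the job is handed in; nothing more can be done
None
```

I built both stacks and handed the job in at about 80 s of the 125 s allowed. The three tins are on the round stand (wide, mid, small) and the two black tubs are on the square stand (large, small).

- **Final pictures, both cameras:** every piece lies within about 1 mm of the outlines I expected, stacked and upright. The round stack was placed around (0.619, 0.073).
- **Square stack:** the small tub measures (0.4312, -0.1297) at 58.8°. The square stand measures about (0.4313, -0.1293) at 58.5°.
- **Left alone:** the bowl, the spray bottle and the red look-alike tub show where they were at the start. The gripper was open and clear of everything.

**Disagreements and problems:**
- **Cameras:** the two cameras disagree by about 1 mm on most pieces. The small tub's first reading differed by about 2.5 mm. I averaged the views or leaned on the top one.
- **Large tub height:** it was cut off in the first side picture, so its two-view height came out at 46 mm against 40 mm in the text. I used the text's height.
- **Tool tilt:** fast moves tilted the tool by up to 2.5°. That stayed below 0.7° while placing, because I moved slowly and made corrective moves.

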